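# Zero the jar comparator on its master and swap in the jar

## Task

Zero the jar comparator on the aluminium master that stands in it: push its blue gauge head towards the master by the black grip post until the red hand stands in the green zero sector, and let go. Then lift the master out and stand it on the round blue mat, and put the orange-capped glass jar in its place: set it down on the near end of the bed and slide it along the steel fence, past the sprung plunger, until it presses gently but fully home against the brass screw of the black end stop, and let go, upright on the bed. Once zeroed, leave the head where it is so that the hand shows how much bigger the jar is; do not ram the glass, drive the plunger to the end of its travel, tip anything over or shift the other things.

Things in the scene. Friction and masses are not known exactly. Their poses are not given: they have to be found in the camera images.
- gauge: Comparator's fixed grey base. x = way the jar is slid in (away from robot), y = from gauge head to fence, z up; measuring line: x = 0, along y. Origin under the nest, on the table. Plate top (the bed) at z 12 mm; plate x -75 to +52, y -190 to +60 mm. Steel fence on it: flat face at y +25 mm, x -52 to +22, top at z 50 mm. Bed, fence and ball are polished, slippery. All the comparator's axes are parallel to these
- ball (a point): Centre of the plunger's steel ball tip (radius 7 mm), at gauge x = 0, z = 32 mm, pointing to +y at the fence from the head. The sprung plunger is pushed in along -y: 10 mm travel, about 1.5 N at first touch, 0.3 N more per mm. At the start it is clear of the master. Only this ball and its 9 mm stem stand between the head and the fence; the head's front is 17 mm behind the free ball's centre
- grip_post (a point): Centre of the top of the black grip post (30 mm along gauge x, 16 mm along y, top 104 mm above the table) at the rear (-y) end of the blue gauge head. The head slides along y only, 40 mm range, stiff friction (11 N, plus the spring), stays where left; starts 8 to 22 mm short of its zeroed place. Dial (60 mm wide, 65 mm high) centred 60 mm from the post towards the master; the rest of the head is lower
- pointer (a joint): Angle (rad) of the red hand on the dial on top of the head, growing clockwise seen from above: 0.3 rad per mm of plunger travel, 0 with the plunger free. 1.2 = middle of the green zero sector (hand along the gauge's +x, 4 mm plunger travel); the sector spans 0.95 to 1.45. 3.0 = end of the plunger's travel. With head zeroed and the jar home it reads about 1.8
- master: Aluminium master plug with a blue band: plain upright cylinder, 50 mm diameter, 95 mm tall, 0.45 kg; origin at the centre of its underside. Starts standing on the bed in the nest, up to 2 mm off the fence and 2.5 to 5 mm to the -x side of the measuring line; the advancing plunger slides it against the fence
- mat: Round blue mat, 90 mm diameter, 4 mm thick, fixed on the table; origin at the centre of its underside. The master is to be left standing on it
- jar: Clear empty glass jar with an orange cap: body 52 mm diameter up to 72 mm height, cap 54 mm diameter from 72 to 95 mm; about 0.18 kg; origin at the centre of its underside. Starts upright on the table. Home, its centre is at y = -1 mm in the gauge's frame, touching fence and stop. 2 mm larger than the master, it must press the plunger in 6 mm; first meets the ball about 20 mm before the measuring line
- stop: Black end stop block on the bed (14 by 30 mm, 36 mm tall, top 48 mm above the table) carrying a brass stop screw (16 mm, rounded end, axis 32 mm above the table) that the jar comes home against. Origin at the foot of the block's face, 36 mm beyond the measuring line; x points away from the jar. The screw's end sticks out 5 to 12 mm towards the jar (-x), differently each time, and is rigid
- jar_b: bystander: glass jar like the orange-capped one but with a white cap and a seedling on dark gel inside; 52 mm body, 95 mm tall; origin at the centre of its underside. Leave it alone
- jar_c: bystander: glass jar like the orange-capped one but with a white cap and a seedling on dark gel inside; 52 mm body, 95 mm tall; origin at the centre of its underside. Leave it alone
- jar_d: bystander: glass jar like the orange-capped one but with a white cap and a seedling on dark gel inside; 52 mm body, 95 mm tall; origin at the centre of its underside. Leave it alone
- bottle: bystander: white plastic bottle with blue cap, 60 mm diameter, 170 mm tall; origin at the centre of its underside
- dishes: bystander: stack of two clear culture dishes, 92 mm diameter, 30 mm high; origin at the centre of its underside
- notebook: bystander: green notebook 110 x 160 x 12 mm lying on the table; origin at the centre of its underside
Things that resemble listed ones, but are neither listed nor needed, are in the scene too. What is shaped like the jar but purple is not meant.

How it is judged:
On the way, in this order (a step that is already met when the one before it is completed fails the run):
1. the head is zeroed on the master: master in the nest against the fence, hand in the green sector, robot clear of the comparator (value of joint pointer between 0.95 and 1.45 rad and y of master in the frame of gauge above -0.0015 m and contact force between the fingers and master below 0.2 N and contact force between each of the fingers, the arm and gauge below 0.2 N), for 0.3 s.
2. the master stands released on the blue mat (horizontal distance between master and mat below 0.03 m and height (world z) of master below 0.007 m and angle between master's own z axis and vertical below 0.06 rad and contact force between the fingers and master below 0.2 N), for 0.2 s.
3. the jar, standing on the bed, is pressed home on the end stop with at least 1 N (contact force between jar and stop above 1 N and z of jar in the frame of gauge below 0.016 m and y of jar in the frame of gauge above -0.004 m and angle between jar's own z axis and vertical below 0.08 rad), for 0.15 s.
At the end, for the whole second after the job is handed in: Jar upright (0.06 rad) and at rest on the bed, released, against the fence (3 mm), its axis 30 to 40 mm from the stop block's face, hand reading 1.4 to 2.3 rad; master upright, released and at rest on the mat, centre within 30 mm of the mat's (all of step 2 and x of jar in the frame of stop between -0.04 and -0.03 m and y of jar in the frame of gauge between -0.004 and 0.002 m and z of jar in the frame of gauge below 0.015 m and angle between jar's own z axis and vertical below 0.06 rad and value of joint pointer between 1.4 and 2.3 rad and linear speed of each of jar, master below 0.01 m/s); the robot touches nothing.
It fails at once if the jar is pushed against the end stop with more than 20 N (contact force between jar and stop above 20 N).
It fails at once if the jar is pressed on the comparator's bed, fence or plunger with more than 40 N (contact force between jar and gauge above 40 N).
It fails at once if the plunger is driven to the end of its travel (hand beyond 2.8 rad) (value of joint pointer above 2.8 rad).
It fails at once if the jar or the master is tipped over (angle between any of jar, master's own z axis and vertical above 0.5 rad).
It fails at once if a bystander is moved more than 20 mm (distance of any of jar_b, jar_c, jar_d, bottle, dishes, notebook from where it was at the start of the episode above 0.02 m).
It also fails if it takes over 72 s, if anything falls off the work surface, if the arm or the gripper's body presses on something with over 40 N, if the wrist force passes 120 N, or if a joint passes its speed limit or range.

## Robot

A 7-joint arm with a two-finger parallel gripper is mounted at the origin on the work surface. World frame = base frame: x ahead of the robot, y to its left, z up, the work surface at z = 0. Lengths are in m, angles in rad, forces in N, time in s.
With the tool pointing down it reaches from about 0.4 to 0.85 m from the base axis. Payload 10.4 kg.
Tool frame: the origin (TCP) lies at the very end of the fingers, on their centre line; the grasp point (between the pads) lies 19 mm behind it; z points along the fingers, x is the direction in which the jaws open and shut, and the axes are right-handed (so a half turn about z gives the same grasp; the last joint's range is limited). The gripper opens to 87 mm and grips with 3 to 60 N. Pads are 19 mm wide; open, the fingers measure 117 mm over their backs; the gripper's body (75 mm by 190 mm) begins 51 mm behind the grasp point.
Start: joints at [-1.179, 0.332, -0.065, 1.46, 0.022, 1.35, -0.088], TCP at [0.252, 0.572, 0.223] pointing down, gripper open.
Joint ranges: [-2.6, 2.6], [-0.5, 2.12], [-1.47, 1.34], [0.16, 2.42], [-1.27, 4.41], [0.06, 2.06], [-2.6, 2.6]. Speed limits (rad/s): [2.22, 2.22, 2.79, 2.79, 3.14, 3.14, 3.14].

## Interface

Orientations are given as a unit quaternion [x, y, z, w].
In Python, from bench import r gives the robot as it stands. The module is installed in compiled form; this text tells all that it offers.
- The arm moves only by the tool carry_out, never from a script. Its argument "commands" is a list that holds one entry, the list of rows, each a list of 7 numbers: the closure in counts, from 0 (fully open) to 255 (shut), then the shift along the tool's x, y, z in units of 25 mm (1.0 is 25 mm), then the turn, a rotation vector about the tool's x, y, z in units of 5 degrees (1.0 is 5 degrees). A call has 1 to 12 rows; each row is the pose to reach, as a shift and turn from the pose measured when the call began, along the tool's axes at that moment; what a row does not reach only later rows make up. A row lasts 1/8 s, in which the tool goes at most 62.5 mm and 10.7 degrees, less where a joint would pass 70% of its speed; a pose out of reach is approached as far as the arm can. A call with a gripper value outside its range is refused whole. The fingers move at their own pace and stop on an object; "grip_force" is the grip in N (left out, the last holds). Time passes only in rows, so rows that repeat a pose let the fingers close. It gives the time, the measured TCP pose, the force and the opening at its end, in the units of the state.
- r.read_state(): the state, without advancing time (a new reading comes with each control period).
- r.camera(name): name is "side" or "top"; returns the picture (420x560x3 uint8, blue, green, red); there is no depth.
- r.camera_info(name): a dict with "fx", "fy", "cx", "cy" (pixels), "k1" (the pictures are not rectified: a ray, as slopes to the right and down, at radius r is drawn at 1 + k1 r^2 times it, then the intrinsics apply), "origin" and "rotation" of the camera in the world. Camera axes: x right, y down, z forward; pixel columns grow to the right and rows downward; lengths in m; the calibration is good to about 2 mm. A picture is of the moment at which its call begins. camera_info takes no time and is no camera call.
- r.close_job(): hands the job in, once; it reports no verdict.
The state is a dict: "time": time; "joint_positions": joint angles; "joint_vel": joint speeds; "joint_torque": joint torques, N m; "ee_pos": TCP position; "eef_rot": TCP orientation; "ft_force": force on the tool from outside, world axes, zero at the start; "torque": the same for the moment, N m; "width": finger opening in m.
Only numpy, scipy, OpenCV 4.12 (cv2) and the standard library are available. Lean on these libraries where they do the work, as an engineer would, in place of code of your own. Each camera call takes 0.05 s, during which the arm holds its last target.

## Working session

There is one attempt and no reset: what is moved stays moved. The work goes in short steps, Python scripts to look and compute and a tool call to move; the robot and the scene stay as the last step left them, time stands still between calls to the robot, and variables do not carry over. Pictures are saved under pics/ and viewed, and the job is handed in when it is done.

Besides the shell and the picture viewer there is one more tool, called after "Request:" as name([rows], argument=value, ...), one row to a line, values as JSON. carry_out: Moves the arm, as the interface text tells. Its arguments: {"type":"object","properties":{"commands":{"type":"array"},"grip_force":{"type":"number"}},"required":["commands"]}

```bash
mkdir -p pics; python3 - <<'E'
from bench import r
import cv2
for n in("side","top"):
    cv2.imwrite(f"pics/{n}0.png",r.camera(n)); print(n,r.camera_info(n))
print(r.read_state())
E
```

```text
side {'fx': 446.9844460389491, 'fy': 446.9844460389491, 'cx': 279.7674953899282, 'cy': 208.966649527372, 'k1': -0.12958406957644944, 'origin': array([ 0.12658481, -0.88502634,  1.12937788]), 'rotation': array([ 0.90771127, -0.21010952,  0.07579752, -0.35520272])}
top {'fx': 493.757952075394, 'fy': 493.757952075394, 'cx': 282.0551612625783, 'cy': 214.1584553642521, 'k1': 0.054365181798374206, 'origin': array([ 0.33394835, -0.03843839,  1.68355509]), 'rotation': array([ 0.71013794, -0.70131555,  0.04324171, -0.04461798])}
{'time': 0.1, 'joint_positions': array([-1.17858403,  0.33279518, -0.06471496,  1.46085203,  0.02159306,
        1.34989807, -0.08851244]), 'joint_vel': array([ 3.84485547e-05, -1.75448809e-03, -1.88241029e-04, -2.54352062e-03,
        6.61078378e-04, -1.72928523e-03,  2.15255426e-04]), 'joint_torque': array([ 1.25560637e-03, -6.24541354e+01,  2.46653898e-02, -3.90718853e+01,
       -6.13678806e-02,  3.65566649e-02,  5.67198947e-05]), 'ee_pos': array([0.25174021, 0.57168289, 0.22184449]), 'eef_rot': array([ 8.37555955e-01,  5.46351194e-01, -5.13881228e-04,  3.62253462e-04]), 'ft_force': array([-0.75621556, -0.29388389,  0.51357716]), 'torque': array([-0.02362218, -0.02457709,  0.05991918]), 'width': 0.08716615074558971}
```

View pics/side0.png

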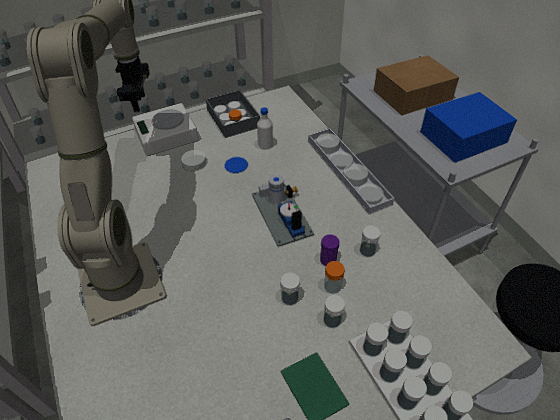

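View pics/top0.png

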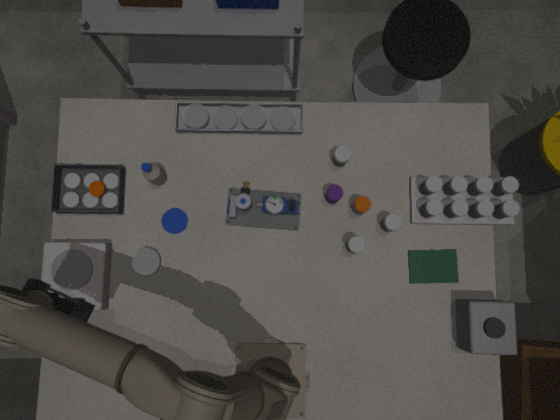

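The top view shows the comparator at about (263,209), the mat at (175,221), the orange jar at (363,204) with a purple one at (334,193), and white jars around it. The orange cap in the rack at (97,188) is a decoy. Next I'll write the helpers and take zoomed crops.

```bash
cat > h.py <<'E'
import numpy as np,cv2
from bench import r
from scipy.spatial.transform import Rotation as R
def cam(n):
    c=r.camera_info(n); return c
def px2ray(n,u,v):
    c=cam(n); x=np.array([(u-c['cx'])/c['fx'],(v-c['cy'])/c['fy']]); s=x.copy()
    for _ in range(30): s=x/(1+c['k1']*(s@s))
    q=np.array(c['rotation']); d=R.from_quat(q).apply([s[0],s[1],1]); return np.array(c['origin']),d
def onz(n,u,v,z):
    o,d=px2ray(n,u,v); return o+d*(z-o[2])/d[2]
def proj(n,P):
    c=cam(n); p=R.from_quat(c['rotation']).inv().apply(np.atleast_2d(P)-c['origin']); s=p[:,:2]/p[:,2:]
    k=1+c['k1']*(s**2).sum(1,keepdims=True); s=s*k
    return s*[c['fx'],c['fy']]+[c['cx'],c['cy']]
def tri(u1,v1,u2,v2):
    a,d=px2ray("top",u1,v1); b,e=px2ray("side",u2,v2); d/=np.linalg.norm(d); e/=np.linalg.norm(e)
    t=np.linalg.lstsq(np.c_[d,-e],b-a,rcond=None)[0]
    p,q=a+d*t[0],b+e*t[1]; return (p+q)/2,np.linalg.norm(p-q)
def crop(n,img,x,y,w,h,k,f):
    cv2.imwrite(f"pics/{f}.png",cv2.resize(img[y:y+h,x:x+w],None,fx=k,fy=k,interpolation=cv2.INTER_CUBIC))
E
python3 - <<'E'
from h import *
t=cv2.imread("pics/top0.png");s=cv2.imread("pics/side0.png")
crop("top",t,220,170,100,70,8,"t0a");crop("side",s,240,165,90,80,7,"s0a")
def blobs(n,img,lo,hi):
    hsv=cv2.cvtColor(img,cv2.COLOR_BGR2HSV); m=cv2.inRange(hsv,lo,hi)
    k,l,st,ce=cv2.connectedComponentsWithStats(m)
    for i in range(1,k):
        if st[i,4]>25: print(n,st[i].tolist(),ce[i].round(1))
for nm,lo,hi in(("orange",(5,180,80),(15,255,255)),("blue",(105,180,80),(125,255,255)),("purple",(130,100,40),(160,255,255))):
    print(nm); blobs("top",t,lo,hi); blobs("side",s,lo,hi)
E
```

```text
orange
top [89, 182, 16, 14, 177] [ 96.3 188.3]
top [355, 197, 15, 15, 155] [362.  203.8]
side [229, 110, 12, 10, 87] [234.3 114.2]
side [325, 261, 19, 20, 275] [334.2 269.9]
blue
top [142, 164, 8, 7, 37] [145.2 166.9]
top [162, 209, 25, 24, 219] [173.5 220.3]
side [427, 92, 90, 48, 2252] [471.1 114.9]
side [225, 157, 23, 16, 271] [235.9 164.6]
side [291, 227, 13, 7, 27] [296.9 230.4]
purple
top [326, 185, 17, 16, 197] [334.1 192.4]
side [321, 235, 18, 31, 419] [329.  248.5]
```

View pics/t0a.png

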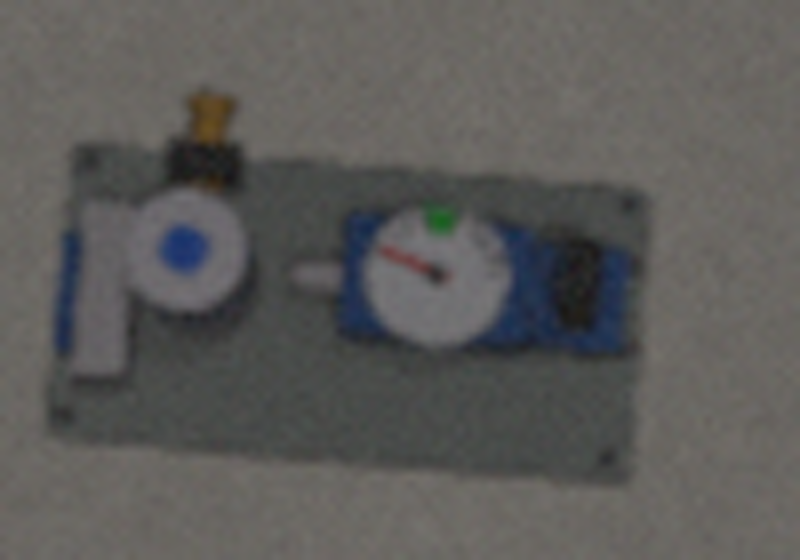

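View pics/s0a.png

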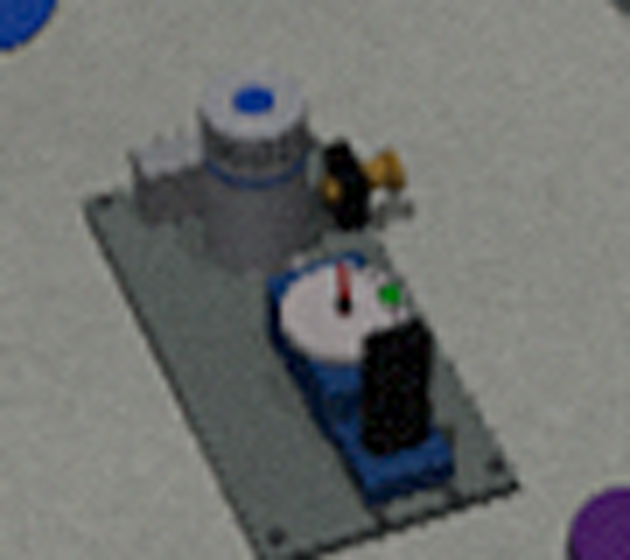

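```bash
python3 - <<'E'
from h import *
np.set_printoptions(precision=4,suppress=True)
C=np.array([[75,145],[650,188],[630,483],[48,437]])/8+[220,170]-0.44
W=np.array([onz("top",*c,.012) for c in C])
L=np.array([[52,60],[52,-190],[-75,-190],[-75,60]])/1000.
print(W, [np.linalg.norm(W[i]-W[(i+1)%4]) for i in range(4)])
lc=L-L.mean(0); wc=W[:,:2]-W[:,:2].mean(0)
th=np.arctan2((lc[:,0]*wc[:,1]-lc[:,1]*wc[:,0]).sum(),(lc*wc).sum())
Rm=np.array([[np.cos(th),-np.sin(th)],[np.sin(th),np.cos(th)]])
o=W[:,:2].mean(0)-Rm@L.mean(0); print("th",th,"o",o)
g=lambda p:(Rm.T@(np.array(p)[:2]-o))*1000
m=onz("top",*(np.array([184,248])/8+[220,170]-.44),.107); print("master",m,g(m))
p=onz("top",*(np.array([577,283])/8+[220,170]-.44),.104); print("post",p,g(p))
ps=lambda x,y:np.array([x,y])/7+[240,165]-.43
m2=onz("side",*ps(254,101),.107); print("master side",m2,g(m2))
p2=onz("side",*ps(398,338),.104); print("post side",p2,g(p2))
for c in[(85,203),(518,486),(262,560)]: q=onz("side",*ps(*c),.012); print("corner side",q,g(q))
b=onz("top",*(np.array([300,275])/8+[220,170]-.44),.032); print("balltip",b,g(b))
print("mat",onz("top",173.9,220.6,.004),onz("side",235.9,164.6,.004))
print("jar",onz("top",362,203.8,.095),onz("side",334.3,268.5,.095),tri(362,203.8,334.3,268.5))
E
python3 - <<'E'
from h import *
t=cv2.imread("pics/top0.png");s=cv2.imread("pics/side0.png")
crop("top",t,320,140,90,120,5,"t0b");crop("side",s,270,225,120,110,5,"s0b")
E
```

```text
[[ 0.6321  0.1496  0.012 ]
 [ 0.6165 -0.0973  0.012 ]
 [ 0.4895 -0.0898  0.012 ]
 [ 0.5061  0.1578  0.012 ]] [np.float64(0.2473560394889744), np.float64(0.1272586496203035), np.float64(0.2481532277607596), np.float64(0.1263222556538191)]
th -0.06436372801876335 o [0.5767 0.0942]
master [0.5736 0.0939 0.107 ] [-3.0851 -0.5169]
post [ 0.5618 -0.0648  0.104 ] [  -4.7035 -159.7151]
master side [0.5721 0.0935 0.107 ] [-4.5762 -1.0479]
post side [ 0.5652 -0.0688  0.104 ] [  -1.0553 -163.4637]
corner side [0.5057 0.1554 0.012 ] [-74.7953  56.4493]
corner side [ 0.612 -0.102  0.012] [  47.8037 -193.5966]
corner side [ 0.4875 -0.0886  0.012 ] [ -77.297 -188.178]
balltip [0.5741 0.051  0.032 ] [  0.1627 -43.33  ]
mat [0.5171 0.3351 0.004 ] [0.5158 0.3309 0.004 ]
jar [ 0.5696 -0.2931  0.095 ] [ 0.5679 -0.2961  0.095 ] (array([ 0.57  , -0.2937,  0.0907]), np.float64(0.00042355858968894686))
```

View pics/t0b.png

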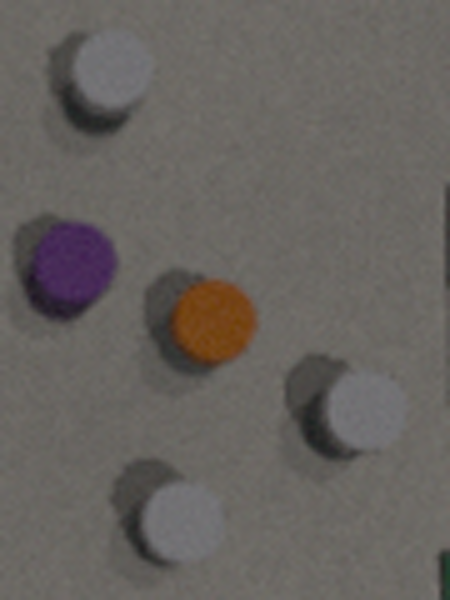

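View pics/s0b.png

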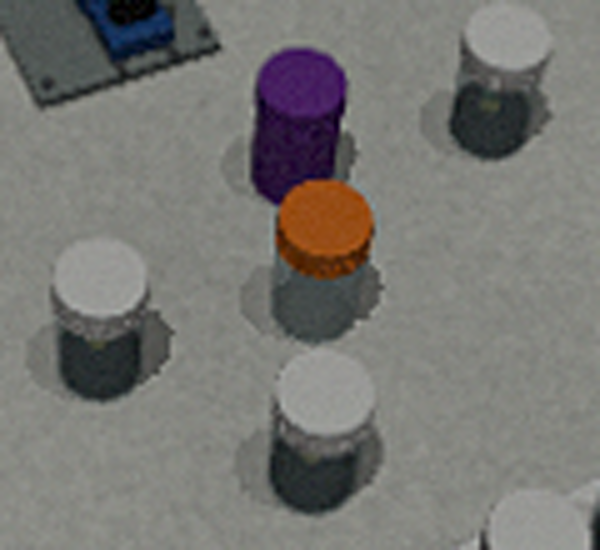

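```bash
cat >> h.py <<'E'
np.set_printoptions(precision=4,suppress=True)
TH=-0.0644; O=np.array([0.5757,0.0937])
def G2W(x,y,z):
    c,s=np.cos(TH),np.sin(TH); return np.array([O[0]+(c*x-s*y)/1000,O[1]+(s*x+c*y)/1000,z/1000])
def W2G(p):
    c,s=np.cos(TH),np.sin(TH); d=np.array(p)[:2]-O; return np.array([c*d[0]+s*d[1],-s*d[0]+c*d[1]])*1000
def go(P,yaw):
    st=r.read_state(); q=R.from_quat(st['eef_rot']); 
    best=None
    for a in(yaw,yaw+np.pi):
        T=R.from_matrix(np.c_[[np.cos(a),np.sin(a),0],[np.sin(a),-np.cos(a),0],[0,0,-1]])
        rv=(q.inv()*T).as_rotvec()
        if best is None or np.linalg.norm(rv)<np.linalg.norm(best): best=rv
    print("shift",(q.inv().apply(np.array(P)-st['ee_pos'])/.025).round(3),"turn",(np.degrees(best)/5).round(3))
def st():
    s=r.read_state(); print("t",round(s['time'],2),"p",s['ee_pos'],"F",s['ft_force'],"w",s['width'],"j",s['joint_positions'],"g",W2G(s['ee_pos']))
E
python3 - <<'E'
from h import *
print(tri(*(np.array([577,283])/8+[220,170]-.44),*(np.array([398,338])/7+[240,165]-.43)))
print(tri(*(np.array([184,248])/8+[220,170]-.44),*(np.array([254,101])/7+[240,165]-.43)))
for n,(u,v),(a,b) in(("purple",(73,263),(302,80)),("w1",(112,70),(508,38)),("w2",(365,410),(326,392)),("w3",(182,522),(101,278))):
    print(n,onz("top",320+u/5-.4,140+v/5-.4,.095),tri(320+u/5-.4,140+v/5-.4,270+a/5-.4,225+b/5-.4))
go([0.5635,-0.067,0.21],TH)
E
```

```text
(array([ 0.5644, -0.0656,  0.1006]), np.float64(0.00447448418980255))
(array([0.5731, 0.0942, 0.1061]), np.float64(0.0013043088763036049))
purple [ 0.6067 -0.203   0.095 ] (array([ 0.6072, -0.2033,  0.0941]), np.float64(0.0008966533456559743))
w1 [ 0.7355 -0.2286  0.095 ] (array([ 0.7366, -0.2291,  0.0912]), np.float64(0.0004130509704504331))
w2 [ 0.5127 -0.391   0.095 ] (array([ 0.5134, -0.3917,  0.0927]), np.float64(0.0008901177018874596))
w3 [ 0.4388 -0.2729  0.095 ] (array([ 0.4393, -0.2734,  0.0917]), np.float64(0.0005752891505351803))
shift [-18.355  21.708   0.498] turn [ 0.009  0.012 13.985]
```

Request:
carry_out([
  [[0, -18.36, 21.71, 0.5, 0, 0, 14], [0, -18.36, 21.71, 0.5, 0, 0, 14], [0, -18.36, 21.71, 0.5, 0, 0, 14], [0, -18.36, 21.71, 0.5, 0, 0, 14], [0, -18.36, 21.71, 0.5, 0, 0, 14], [0, -18.36, 21.71, 0.5, 0, 0, 14], [0, -18.36, 21.71, 0.5, 0, 0, 14], [0, -18.36, 21.71, 0.5, 0, 0, 14], [0, -18.36, 21.71, 0.5, 0, 0, 14], [0, -18.36, 21.71, 0.5, 0, 0, 14], [0, -18.36, 21.71, 0.5, 0, 0, 14], [0, -18.36, 21.71, 0.5, 0, 0, 14]],
], grip_force=30)

```text
time: 1.6
ee_pos: [0.5638, -0.0714, 0.2097]
eef_rot: [0.999, -0.035, -0.0, 0.001]
ft_force: [-0.5, 1.2, -0.1]
width: 0.0872
```

```bash
python3 - <<'E'
from h import *
st(); go([0.564,-0.067,0.078],TH)
E
```

```text
t 1.6 p [ 0.5638 -0.0714  0.2097] F [-0.5282  1.1937 -0.0709] w 0.0872060654941438 j [-0.457   0.2312  0.5873  1.6615 -0.1294  1.2892  0.0839] g [  -1.2207 -165.5277]
shift [-0.002 -0.192  5.266] turn [ 0.034  0.007 -0.067]
```

Request:
carry_out([
  [[0, 0, -0.19, 3, 0.03, 0, -0.07], [0, 0, -0.19, 5.27, 0.03, 0, -0.07], [0, 0, -0.19, 5.27, 0.03, 0, -0.07], [0, 0, -0.19, 5.27, 0.03, 0, -0.07], [0, 0, -0.19, 5.27, 0.03, 0, -0.07]],
])

```text
time: 2.22
ee_pos: [0.5658, -0.0671, 0.0805]
eef_rot: [0.999, -0.032, 0.002, -0.0]
ft_force: [0.8, 0.4, 0.1]
width: 0.087
```

```bash
python3 - <<'E'
from h import *
st(); go([0.564,-0.067,0.078],TH)
t=r.camera("top");s=r.camera("side"); crop("top",t,220,170,100,70,8,"t1");crop("side",s,240,165,90,80,7,"s1")
E
```

```text
t 2.23 p [ 0.5658 -0.0671  0.0805] F [0.7573 0.3927 0.0713] w 0.08703746668423128 j [-0.4209  0.3641  0.5513  1.8013 -0.2192  1.0337  0.1493] g [   0.4413 -161.1283]
shift [-0.071 -0.     0.102] turn [-0.003 -0.037  0.003]
```

View pics/s1.png

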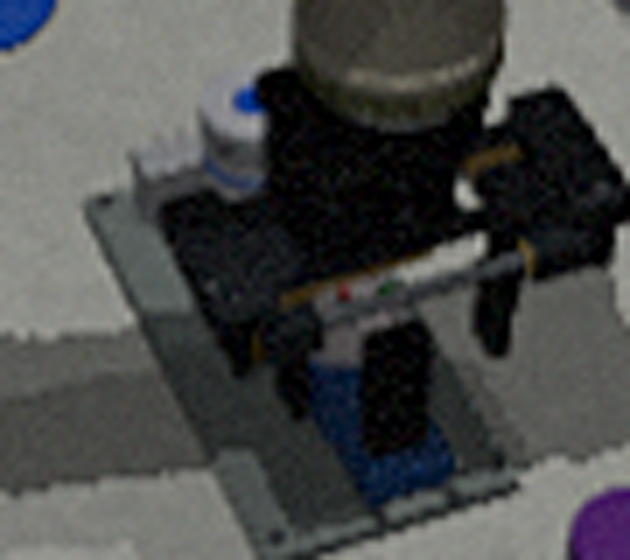

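View pics/t1.png

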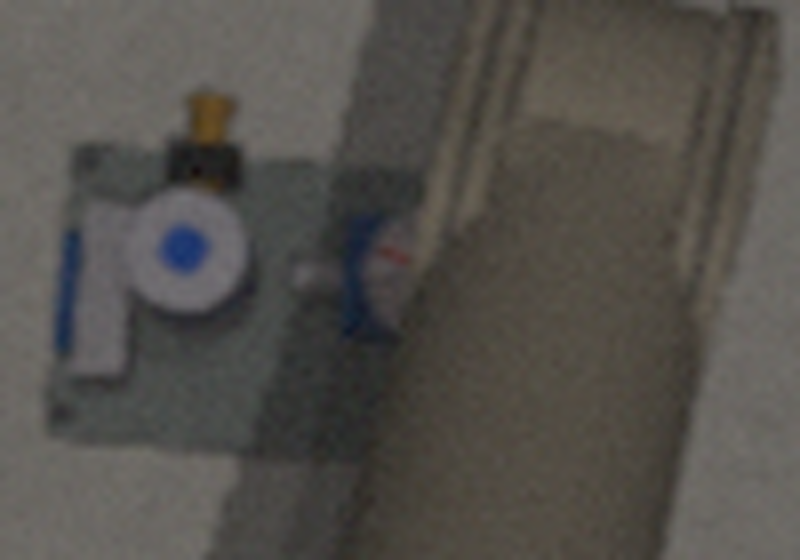

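Request:
carry_out([
  [[255, -0.07, 0, 0.1, 0, 0, 0], [255, -0.07, 0, 0.1, 0, 0, 0], [255, -0.07, 0, 0.1, 0, 0, 0], [255, -0.07, 0, 0.1, 0, 0, 0], [255, -0.07, 0, 0.1, 0, 0, 0], [255, -0.07, 0, 0.1, 0, 0, 0], [255, -0.07, 0, 0.1, 0, 0, 0]],
], grip_force=40)

```text
time: 3.2
ee_pos: [0.5681, -0.0672, 0.078]
eef_rot: [0.999, -0.032, 0.006, 0.001]
ft_force: [26.1, -4.2, -19.9]
width: 0.0296
```

```bash
python3 - <<'E'
from h import *
st(); 
E
```

```text
t 3.2 p [ 0.5681 -0.0672  0.078 ] F [ 26.087   -4.1846 -19.8959] w 0.02960515116762315 j [-0.4212  0.3653  0.5501  1.8058 -0.2204  1.0188  0.1498] g [   2.7702 -161.0642]
```

Request:
carry_out([
  [[255, 0.03, -0.1, 0, 0, 0, 0], [255, 0.03, -0.25, 0, 0, 0, 0], [255, 0.03, -0.4, 0, 0, 0, 0], [255, 0.03, -0.5, 0, 0, 0, 0], [255, 0.03, -0.56, 0, 0, 0, 0], [255, 0.03, -0.56, 0, 0, 0, 0], [255, 0.03, -0.56, 0, 0, 0, 0]],
])

```text
time: 4.08
ee_pos: [0.5689, -0.0567, 0.0779]
eef_rot: [0.999, -0.033, 0.006, 0.003]
ft_force: [-1.1, -10.6, 1.7]
width: 0.03
```

```bash
python3 - <<'E'
from h import *
st()
t=r.camera("top");s=r.camera("side"); crop("top",t,220,170,100,70,8,"t2");crop("side",s,240,165,90,80,7,"s2")
E
```

```text
t 4.08 p [ 0.5689 -0.0567  0.0779] F [ -1.1164 -10.6095   1.6542] w 0.030008188611777335 j [-0.4403  0.3652  0.548   1.8057 -0.2149  1.0191  0.1233] g [   2.942  -150.5704]
```

View pics/t2.png

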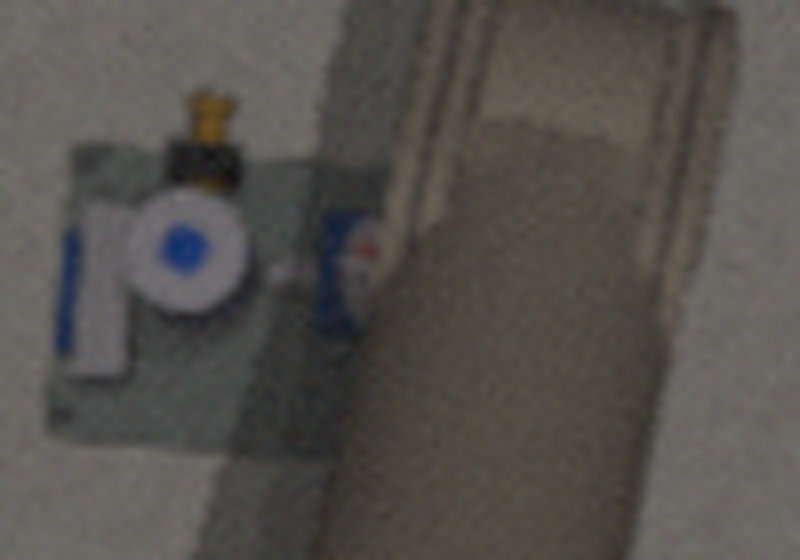

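View pics/s2.png

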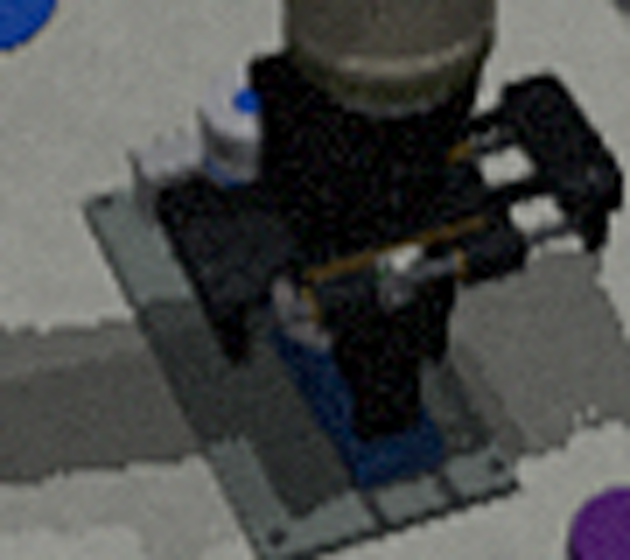

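Request:
carry_out([
  [[255, 0, -0.2, 0, 0, 0, 0], [255, 0, -0.3, 0, 0, 0, 0], [255, 0, -0.38, 0, 0, 0, 0], [255, 0, -0.38, 0, 0, 0, 0], [255, 0, -0.38, 0, 0, 0, 0]],
])

```text
time: 4.8
ee_pos: [0.5693, -0.0513, 0.0779]
eef_rot: [0.999, -0.035, 0.006, 0.005]
ft_force: [0.8, -13.0, 0.0]
width: 0.03
```

```bash
python3 - <<'E'
from h import *
st()
t=r.camera("top"); crop("top",t,220,170,100,70,8,"t3")
E
```

```text
t 4.8 p [ 0.5693 -0.0513  0.0779] F [  0.8035 -13.0029   0.0185] w 0.030023596755001148 j [-0.4525  0.3646  0.5477  1.8064 -0.2094  1.0182  0.1051] g [   2.9611 -145.0774]
```

View pics/t3.png

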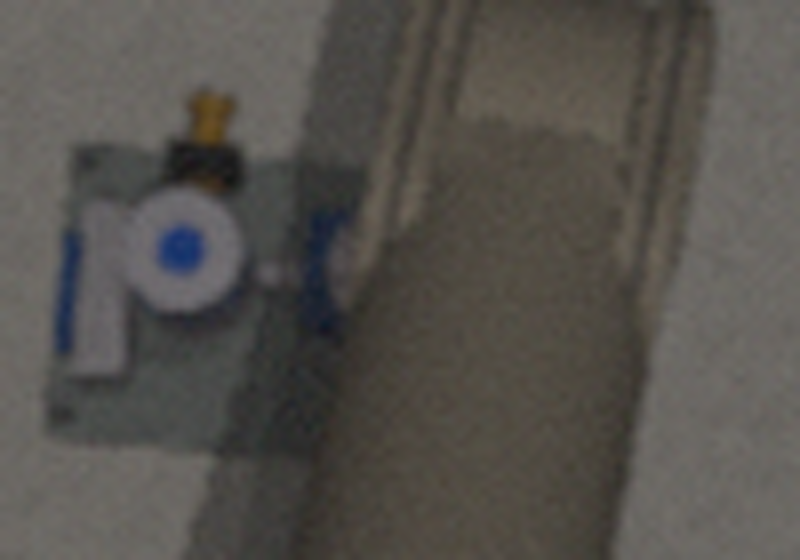

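Request:
carry_out([
  [[255, 0, 0, 0, 0, 0, 0], [0, 0, 0, 0, 0, 0, 0], [0, 0, 0, 0, 0, 0, 0], [0, 0, 0, 0, 0, 0, 0], [0, 0, 0, -1.5, 0, 0, 0], [0, 0, 3, -2, 0, 0, 0], [0, 0, 5.5, -2, 0, 0, 0], [0, 0, 5.5, -2, 0, 0, 0], [0, 0, 5.5, -2, 0, 0, 0]],
])

```text
time: 5.98
ee_pos: [0.559, -0.1885, 0.129]
eef_rot: [0.999, -0.036, 0.006, 0.005]
ft_force: [0.1, 0.4, -1.5]
width: 0.0864
```

```bash
python3 - <<'E'
from h import *
st()
t=r.camera("top");s=r.camera("side"); crop("top",t,220,170,100,70,8,"t4");crop("side",s,240,165,90,80,7,"s4")
E
```

```text
t 5.97 p [ 0.559  -0.1885  0.129 ] F [ 0.1138  0.4378 -1.4673] w 0.08642790732476795 j [-0.2634  0.3538  0.6209  1.7155 -0.2185  1.13    0.3483] g [   1.5072 -282.7196]
```

View pics/t4.png

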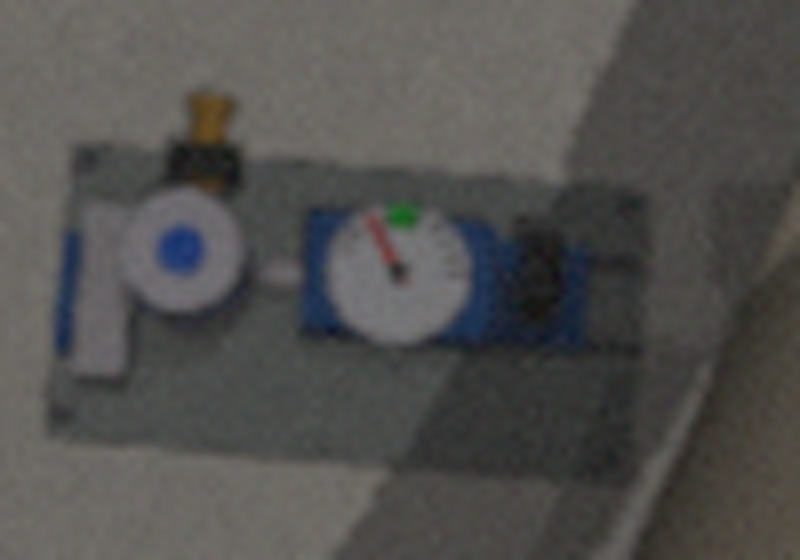

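View pics/s4.png

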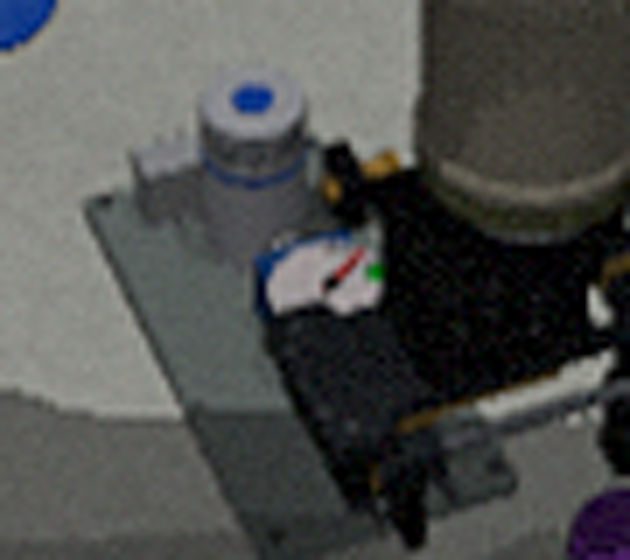

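```bash
python3 - <<'E'
from h import *
st(); go([0.5693,-0.0513,0.13],TH); go([0.5693,-0.0513,0.078],TH)
E
```

```text
t 6.08 p [ 0.5596 -0.186   0.1288] F [0.3785 0.2928 0.1681] w 0.08660024857523495 j [-0.2658  0.3536  0.619   1.7158 -0.2187  1.13    0.3479] g [   1.9809 -280.1543]
shift [ 0.023 -5.401 -0.091] turn [ 0.091 -0.129 -0.034]
shift [-0.    -5.418  1.989] turn [ 0.091 -0.129 -0.034]
```

Request:
carry_out([
  [[0, 0.02, -2.5, -0.09, 0.09, -0.13, -0.03], [0, 0.02, -5.4, -0.09, 0.09, -0.13, -0.03], [0, 0.02, -5.4, -0.09, 0.09, -0.13, -0.03], [0, 0.02, -5.4, -0.09, 0.09, -0.13, -0.03], [0, 0, -5.42, 1.99, 0.09, -0.13, -0.03], [0, 0, -5.42, 1.99, 0.09, -0.13, -0.03], [0, 0, -5.42, 1.99, 0.09, -0.13, -0.03]],
])

```text
time: 6.95
ee_pos: [0.5697, -0.0525, 0.0793]
eef_rot: [0.999, -0.033, 0.0, 0.0]
ft_force: [1.1, 0.2, 0.8]
width: 0.0869
```

Request:
carry_out([
  [[255, 0, 0, 0, 0, 0, 0], [255, 0, 0, 0, 0, 0, 0], [255, 0, 0, 0, 0, 0, 0], [255, 0, 0, 0, 0, 0, 0], [255, 0, 0, 0, 0, 0, 0], [255, 0, 0, 0, 0, 0, 0]],
])

```text
time: 7.7
ee_pos: [0.5697, -0.0524, 0.0792]
eef_rot: [0.999, -0.033, 0.0, 0.0]
ft_force: [-0.3, 0.1, 0.5]
width: 0.0351
```

Request:
carry_out([
  [[255, 0, -0.08, 0, 0, 0, 0], [255, 0, -0.16, 0, 0, 0, 0], [255, 0, -0.2, 0, 0, 0, 0], [255, 0, -0.2, 0, 0, 0, 0]],
])

```text
time: 8.2
ee_pos: [0.5691, -0.0516, 0.0792]
eef_rot: [0.999, -0.035, -0.0, 0.003]
ft_force: [-2.9, -12.1, 1.5]
width: 0.0295
```

```bash
python3 - <<'E'
from h import *
st()
E
```

```text
t 8.2 p [ 0.5691 -0.0516  0.0792] F [ -2.9044 -12.1273   1.5468] w 0.029470436841005504 j [-0.4516  0.373   0.5537  1.7947 -0.2186  1.0366  0.1143] g [   2.8129 -145.4006]
```

Request:
carry_out([
  [[255, 0, -0.2, 0, 0, 0, 0], [255, 0, -0.24, 0, 0, 0, 0], [255, 0, -0.24, 0, 0, 0, 0], [255, 0, -0.24, 0, 0, 0, 0]],
])

```text
time: 8.7
ee_pos: [0.5693, -0.0498, 0.0792]
eef_rot: [0.999, -0.036, -0.0, 0.005]
ft_force: [0.6, -13.1, -0.3]
width: 0.0296
```

```bash
python3 - <<'E'
from h import *
st()
t=r.camera("top"); crop("top",t,220,170,100,70,8,"t5")
E
```

```text
t 8.7 p [ 0.5693 -0.0498  0.0792] F [  0.5948 -13.1061  -0.3179] w 0.02959564100819485 j [-0.4585  0.3728  0.5548  1.7951 -0.2136  1.0357  0.103 ] g [   2.829  -143.6574]
```

View pics/t5.png

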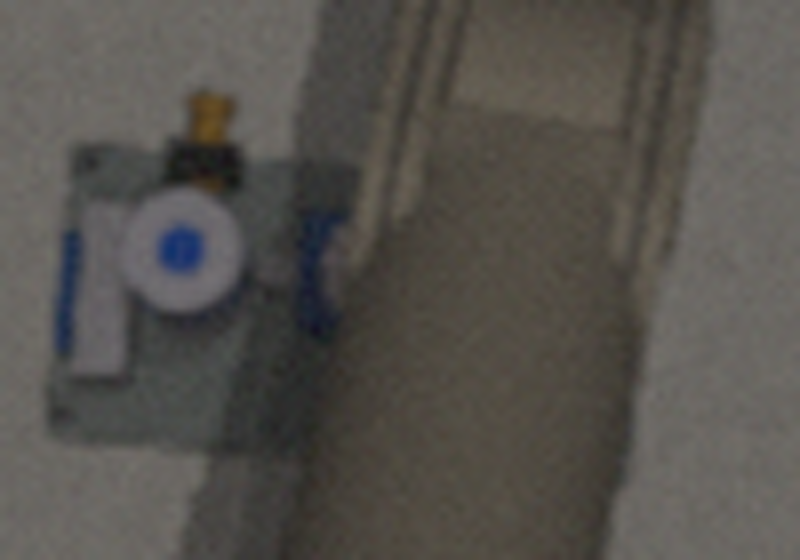

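Request:
carry_out([
  [[255, 0, 0.04, 0, 0, 0, 0], [0, 0, 0.04, 0, 0, 0, 0], [0, 0, 0.04, 0, 0, 0, 0], [0, 0, 0.04, 0, 0, 0, 0], [0, 0, 0.04, -1.5, 0, 0, 0], [0, 0, 3, -2, 0, 0, 0], [0, 0, 5.5, -2, 0, 0, 0], [0, 0, 5.5, -2, 0, 0, 0], [0, 0, 5.5, -2, 0, 0, 0]],
])

```text
time: 9.88
ee_pos: [0.5592, -0.1871, 0.1304]
eef_rot: [0.999, -0.037, -0.0, 0.005]
ft_force: [-0.1, -1.0, -0.2]
width: 0.0865
```

```bash
python3 - <<'E'
from h import *
st()
t=r.camera("top"); crop("top",t,230,180,75,55,10,"t6")
E
```

```text
t 9.88 p [ 0.5592 -0.1871  0.1304] F [-0.1246 -1.0137 -0.173 ] w 0.08646173710494505 j [-0.2696  0.3619  0.6271  1.7046 -0.2196  1.1465  0.3432] g [   1.5669 -281.2569]
```

View pics/t6.png

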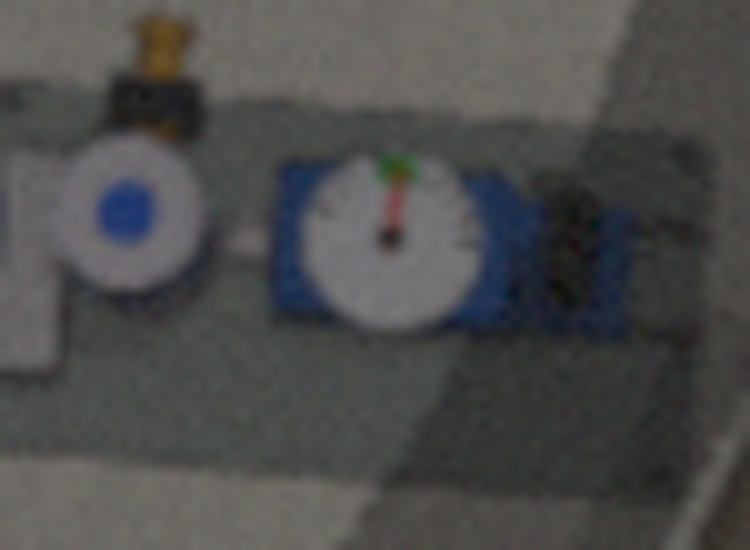

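```bash
python3 - <<'E'
from h import *
m=onz("top",242.25,200.65,.107); print(m,W2G(m))
go([m[0]-.001,m[1],0.16],TH); go([m[0]-.001,m[1],0.07],TH)
E
```

```text
[0.5733 0.0949 0.107 ] [-2.4712  1.052 ]
shift [ -0.294 -11.209  -1.292] turn [ 0.103  0.005 -0.083]
shift [ -0.293 -11.242   2.308] turn [ 0.103  0.005 -0.083]
```

Request:
carry_out([
  [[0, 0, -1.5, -1.3, 0.1, 0, -0.08], [0, -0.29, -4, -1.3, 0.1, 0, -0.08], [0, -0.29, -6.5, -1.3, 0.1, 0, -0.08], [0, -0.29, -9, -1.3, 0.1, 0, -0.08], [0, -0.29, -11.2, -1.3, 0.1, 0, -0.08], [0, -0.29, -11.2, -1.3, 0.1, 0, -0.08], [0, -0.29, -11.22, -1.3, 0.1, 0, -0.08]],
])

```text
time: 10.8
ee_pos: [0.5719, 0.0964, 0.1599]
eef_rot: [1.0, -0.031, -0.0, 0.0]
ft_force: [-0.4, -0.2, 0.9]
width: 0.0873
```

```bash
python3 - <<'E'
from h import *
st(); go([.5723,.0949,.07],TH)
s=r.camera("side"); crop("side",s,200,100,140,110,5,"s7")
E
```

```text
t 10.8 p [0.5719 0.0964 0.1599] F [-0.4084 -0.1871  0.9378] w 0.08728263348077284 j [-0.6648  0.2933  0.5024  1.6901 -0.1497  1.1977 -0.1877] g [-3.952   2.4954]
shift [0.023 0.059 3.598] turn [0.006 0.011 0.025]
```

View pics/s7.png

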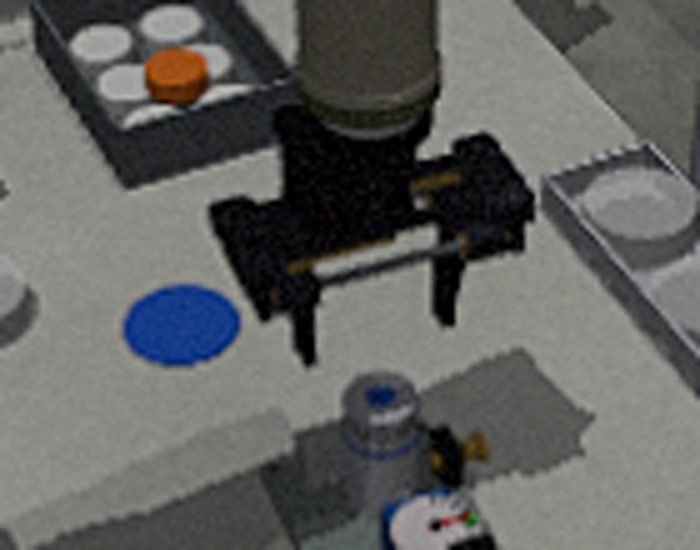

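Request:
carry_out([
  [[0, 0.02, 0.06, 2, 0, 0, 0], [0, 0.02, 0.06, 3.6, 0, 0, 0], [0, 0.02, 0.06, 3.6, 0, 0, 0], [0, 0.02, 0.06, 3.6, 0, 0, 0], [255, 0.02, 0.06, 3.6, 0, 0, 0], [255, 0.02, 0.06, 3.6, 0, 0, 0], [255, 0.02, 0.06, 3.6, 0, 0, 0], [255, 0.02, 0.06, 3.6, 0, 0, 0], [255, 0.02, 0.06, 3.6, 0, 0, 0]],
], grip_force=30)

```text
time: 11.98
ee_pos: [0.5729, 0.0938, 0.0704]
eef_rot: [0.999, -0.032, 0.0, 0.0]
ft_force: [1.7, -0.0, 1.0]
width: 0.0497
```

```bash
python3 - <<'E'
from h import *
st(); p=r.read_state()['ee_pos'].copy(); p[2]+=.08; go(p,TH)
E
```

```text
t 11.97 p [0.5729 0.0938 0.0704] F [ 1.7413 -0.0225  0.9665] w 0.04965342099329905 j [-0.6349  0.3925  0.4789  1.7747 -0.2074  1.0243 -0.1428] g [-2.7774 -0.045 ]
shift [ 0.001  0.001 -3.2  ] turn [ 0.003 -0.004  0.003]
```

```bash
python3 - <<'E'
from h import *
print(onz("top",145.2,166.9,.17),onz("top",146,261,.03))
for y in(TH,-.5,.3):go([.5165,.3335,.2],y)
E
```

```text
[0.666  0.3936 0.17  ] [0.3782 0.416  0.03  ]
shift [-2.865 -9.421 -5.188] turn [ 0.003 -0.004  0.003]
shift [-2.865 -9.421 -5.188] turn [ 0.003 -0.004  4.995]
shift [-2.865 -9.421 -5.188] turn [ 0.004 -0.003 -4.173]
```

Request:
carry_out([
  [[255, 0, 0, -1, 0, 0, 0], [255, 0, 0, -2.5, 0, 0, 0], [255, 0, 0, -4.6, 0, 0, 0], [255, 0, 0, -4.6, 0, 0, 0], [255, 0, 0, -4.6, 0, 0, 0]],
])

```text
time: 12.6
ee_pos: [0.572, 0.0939, 0.184]
eef_rot: [0.999, -0.032, -0.001, 0.0]
ft_force: [-0.3, 0.5, -5.0]
width: 0.0493
```

```bash
python3 - <<'E'
from h import *
st()
for y in(TH,-.3):go([.5165,.333,.16],y)
t=r.camera("top"); crop("top",t,220,170,100,70,6,"t8")
E
```

```text
t 12.6 p [0.572  0.0939 0.184 ] F [-0.2706  0.5309 -5.0178] w 0.04926360928549336 j [-0.6694  0.2729  0.5116  1.6614 -0.1392  1.2457 -0.1927] g [-3.7106 -0.0776]
shift [-2.824 -9.405  0.957] turn [0.01  0.02  0.006]
shift [-2.824 -9.405  0.957] turn [0.013 0.019 2.705]
```

View pics/t8.png

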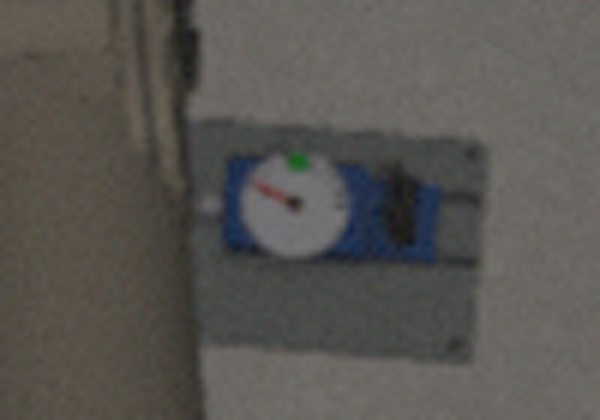

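Request:
carry_out([
  [[255, -0.7, -2.3, 0, 0, 0, 0], [255, -1.4, -4.6, 0.3, 0, 0, 0], [255, -2, -6.8, 0.6, 0, 0, 0], [255, -2.6, -8.6, 1, 0, 0, 0], [255, -2.82, -9.4, 1, 0, 0, 0], [255, -2.82, -9.4, 2, 0, 0, 0], [255, -2.82, -9.4, 3.5, 0, 0, 0], [255, -2.82, -9.4, 4.2, 0, 0, 0], [255, -2.82, -9.4, 4.2, 0, 0, 0]],
])

```text
time: 13.78
ee_pos: [0.5154, 0.3316, 0.0769]
eef_rot: [0.999, -0.032, -0.003, 0.002]
ft_force: [-0.0, 0.1, -4.2]
width: 0.0496
```

```bash
python3 - <<'E'
from h import *
st()
go([.5165,.333,.062],TH)
t=r.camera("side"); crop("side",t,190,100,110,100,6,"s9")
E
```

```text
t 13.78 p [0.5154 0.3316 0.0769] F [-0.0292  0.0613 -4.2137] w 0.04959394004894681 j [-0.9344  0.4418  0.365   1.6699 -0.1749  1.0686 -0.5805] g [-75.4961 233.5446]
shift [ 0.044 -0.06   0.595] turn [ 0.045  0.056 -0.002]
```

View pics/s9.png

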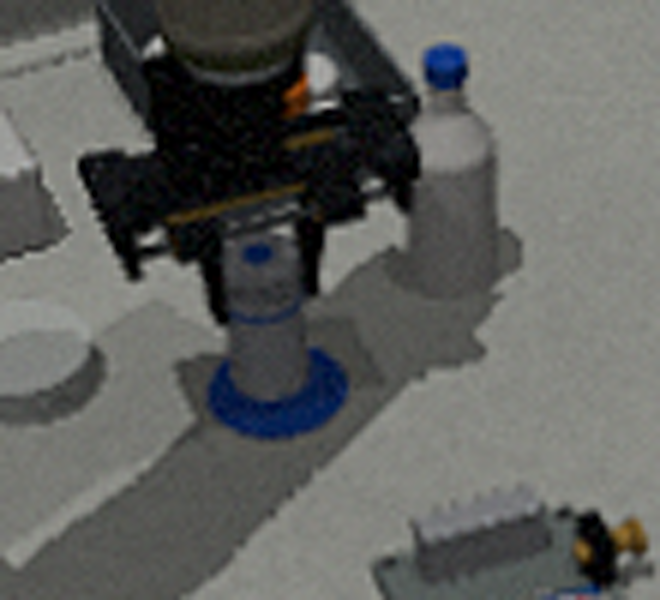

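Master is over the mat at crop (270,380), about centred. Lower it the last 15 mm and release.

Request:
carry_out([
  [[255, 0.04, -0.06, 0.4, 0.05, 0.06, 0], [255, 0.04, -0.06, 0.59, 0.05, 0.06, 0], [255, 0.04, -0.06, 0.6, 0.05, 0.06, 0], [255, 0.04, -0.06, 0.6, 0.05, 0.06, 0]],
])

```text
time: 14.32
ee_pos: [0.5175, 0.3337, 0.0637]
eef_rot: [0.999, -0.032, 0.001, -0.001]
ft_force: [0.5, 0.4, -4.2]
width: 0.0496
```

```bash
python3 - <<'E'
from h import *
st()
E
```

```text
t 14.32 p [0.5175 0.3337 0.0637] F [ 0.5394  0.4461 -4.247 ] w 0.049633699901067856 j [-0.9317  0.4559  0.3607  1.6811 -0.1823  1.0341 -0.5762] g [-73.5608 235.7945]
```

Still hanging; a little lower until the force changes.

Request:
carry_out([
  [[255, 0, 0, 0.08, 0, 0, 0], [255, 0, 0, 0.14, 0, 0, 0], [255, 0, 0, 0.14, 0, 0, 0]],
])

```text
time: 14.7
ee_pos: [0.5181, 0.3343, 0.0623]
eef_rot: [0.999, -0.032, 0.002, -0.002]
ft_force: [-4.1, -2.2, 11.8]
width: 0.0495
```

```bash
python3 - <<'E'
from h import *
st()
E
```

```text
t 14.7 p [0.5181 0.3343 0.0623] F [-4.1399 -2.1646 11.7885] w 0.04945452790521423 j [-0.9308  0.4579  0.3601  1.6816 -0.1843  1.0299 -0.5749] g [-72.9569 236.3718]
```

Request:
carry_out([
  [[0, 0, 0, 0, 0, 0, 0], [0, 0, 0, 0, 0, 0, 0], [0, 0, 0, 0, 0, 0, 0], [0, 0, 0, -1, 0, 0, 0], [0, 0, 0, -3, 0, 0, 0], [0, 0, 0, -5, 0, 0, 0], [0, 0, 0, -5, 0, 0, 0]],
], grip_force=20)

```text
time: 15.58
ee_pos: [0.5196, 0.3348, 0.1917]
eef_rot: [0.999, -0.032, 0.005, -0.005]
ft_force: [-0.6, 0.7, -0.6]
width: 0.0866
```

```bash
python3 - <<'E'
from h import *
st(); go([.569,-.294,.19],TH)
E
```

```text
t 15.57 p [0.5196 0.3348 0.1917] F [-0.6177  0.7084 -0.6032] w 0.08664802990079067 j [-0.9564  0.3338  0.3912  1.5558 -0.1337  1.2654 -0.6109] g [-71.4766 237.036 ]
shift [ 3.604 24.972 -0.138] turn [-0.108 -0.1   -0.006]
```

Request:
carry_out([
  [[0, 3.6, 24.97, -0.14, -0.11, -0.1, 0], [0, 3.6, 24.97, -0.14, -0.11, -0.1, 0], [0, 3.6, 24.97, -0.14, -0.11, -0.1, 0], [0, 3.6, 24.97, -0.14, -0.11, -0.1, 0], [0, 3.6, 24.97, -0.14, -0.11, -0.1, 0], [0, 3.6, 24.97, -0.14, -0.11, -0.1, 0], [0, 3.6, 24.97, -0.14, -0.11, -0.1, 0], [0, 3.6, 24.97, -0.14, -0.11, -0.1, 0], [0, 3.6, 24.97, -0.14, -0.11, -0.1, 0], [0, 3.6, 24.97, -0.14, -0.11, -0.1, 0], [0, 3.6, 24.97, -0.14, -0.11, -0.1, 0], [0, 3.6, 24.97, -0.14, -0.11, -0.1, 0]],
])

```text
time: 17.08
ee_pos: [0.5686, -0.2939, 0.189]
eef_rot: [0.999, -0.033, -0.001, -0.0]
ft_force: [-0.0, -0.4, -0.1]
width: 0.0871
```

```bash
python3 - <<'E'
from h import *
st(); go([.569,-.294,.064],TH)
t=r.camera("top"); s=r.camera("side");crop("side",s,190,100,210,200,3,"s10");crop("top",t,150,160,170,100,4.5,"t10")
E
```

```text
t 17.07 p [ 0.5686 -0.2939  0.189 ] F [-0.0373 -0.3529 -0.0689] w 0.08708411632332978 j [-0.1166  0.45    0.7095  1.4952 -0.2973  1.3079  0.5556] g [  17.843  -387.2454]
shift [0.024 0.004 5.   ] turn [-0.002  0.016 -0.015]
```

View pics/s10.png

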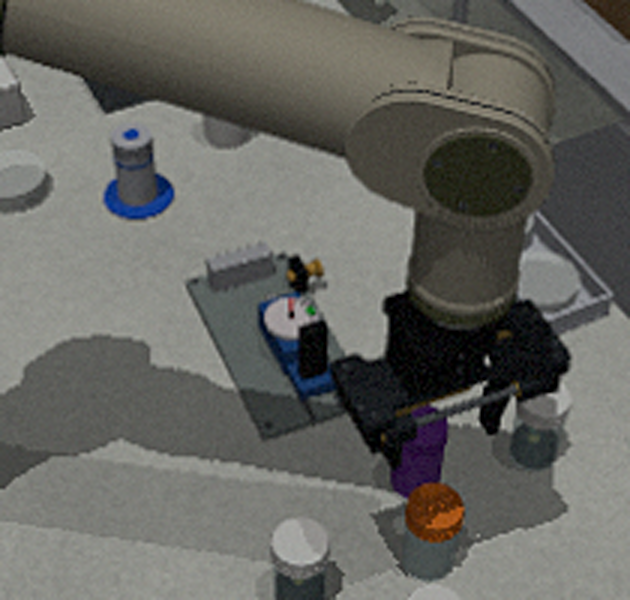

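View pics/t10.png

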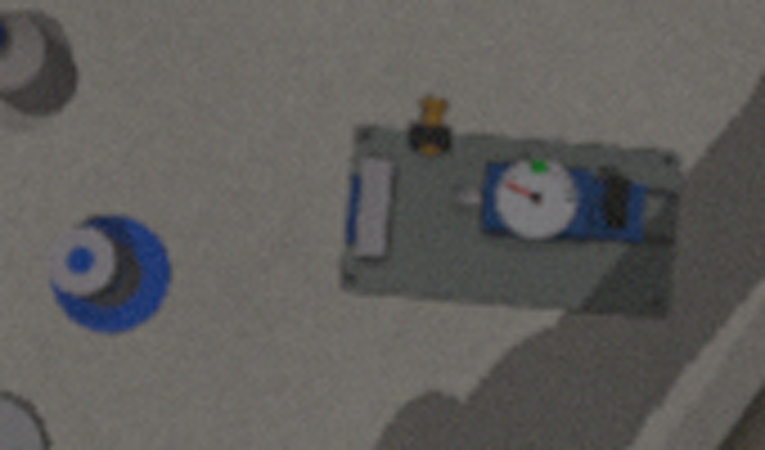

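Request:
carry_out([
  [[0, 0.02, 0, 2, 0, 0, 0], [0, 0.02, 0, 4, 0, 0, 0], [0, 0.02, 0, 5, 0, 0, 0], [0, 0.02, 0, 5, 0, 0, 0], [0, 0.02, 0, 5, 0, 0, 0], [255, 0.02, 0, 5, 0, 0, 0], [255, 0.02, 0, 5, 0, 0, 0], [255, 0.02, 0, 5, 0, 0, 0], [255, 0.02, 0, 5, 0, 0, 0], [255, 0.02, 0, 5, 0, 0, 0]],
], grip_force=15)

```text
time: 18.42
ee_pos: [0.5701, -0.292, 0.0647]
eef_rot: [1.0, -0.031, -0.0, -0.0]
ft_force: [1.3, -0.5, 1.1]
width: 0.0537
```

```bash
python3 - <<'E'
from h import *
st()
print("master-on-mat",onz("top",81/4.5+150-.4,262/4.5+160-.4,.099))
p=r.read_state()['ee_pos'];go(p+[0,0,.12],TH)
s=r.camera("side");crop("side",s,260,180,140,150,4,"s11")
E
```

```text
t 18.43 p [ 0.5701 -0.292   0.0647] F [ 1.2974 -0.5414  1.0916] w 0.05368655327164226 j [-0.0817  0.5659  0.6522  1.6176 -0.3772  1.0874  0.6104] g [  19.1848 -385.2746]
master-on-mat [0.5155 0.3346 0.099 ]
shift [-0.    -0.004 -4.8  ] turn [-0.009  0.001  0.019]
```

View pics/s11.png

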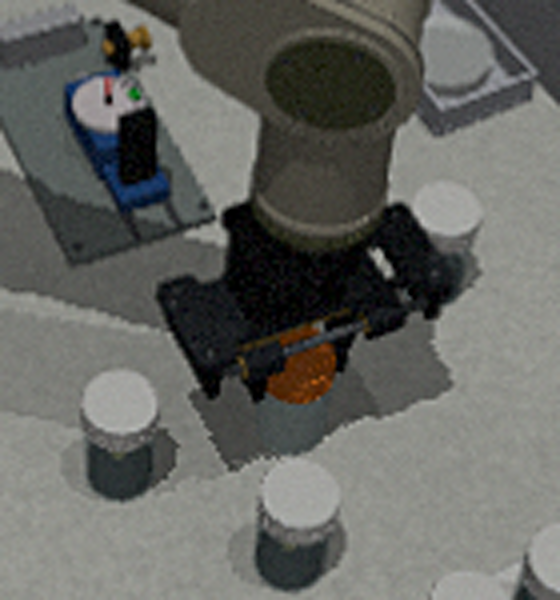

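Request:
carry_out([
  [[255, 0, 0, -1.5, 0, 0, 0], [255, 0, 0, -3.5, 0, 0, 0], [255, 0, 0, -5.6, 0, 0, 0], [255, 0, 0, -5.6, 0, 0, 0], [255, 0, 0, -5.6, 0, 0, 0]],
])

```text
time: 19.1
ee_pos: [0.5697, -0.2918, 0.2037]
eef_rot: [1.0, -0.031, -0.001, -0.001]
ft_force: [-0.1, 0.6, -3.0]
width: 0.0534
```

```bash
python3 - <<'E'
from h import *
st(); P=G2W(-46,-7,195); print(P); go(P,TH)
E
```

```text
t 19.1 p [ 0.5697 -0.2918  0.2037] F [-0.0772  0.5642 -2.9747] w 0.05340589720552634 j [-0.1224  0.4407  0.7153  1.4756 -0.2925  1.3357  0.5515] g [  18.7791 -385.0687]
[0.5293 0.0897 0.195 ]
shift [ -2.564 -15.127   0.371] turn [-0.016  0.014  0.02 ]
```

Request:
carry_out([
  [[255, -0.3, -1.8, 0, 0, 0, 0], [255, -0.6, -3.8, 0, 0, 0, 0], [255, -1, -5.8, 0, 0, 0, 0], [255, -1.4, -7.8, 0, 0, 0, 0], [255, -1.7, -9.8, 0, 0, 0, 0], [255, -2, -11.8, 0, 0, 0, 0], [255, -2.3, -13.6, 0, 0, 0, 0], [255, -2.56, -14.8, 0.3, 0, 0, 0], [255, -2.56, -15.13, 0.37, 0, 0, 0], [255, -2.56, -15.13, 0.37, 0, 0, 0], [255, -2.56, -15.13, 0.37, 0, 0, 0]],
])

```text
time: 20.48
ee_pos: [0.5296, 0.0881, 0.1948]
eef_rot: [0.999, -0.032, -0.001, -0.0]
ft_force: [-0.4, -0.0, -0.8]
width: 0.0532
```

```bash
python3 - <<'E'
from h import *
st(); go(G2W(-46,-7,95),TH)
s=r.camera("side");crop("side",s,220,120,110,110,5,"s12")
E
```

```text
t 20.48 p [0.5296 0.0881 0.1948] F [-0.4265 -0.0498 -0.7648] w 0.05322610677334983 j [-0.744   0.161   0.5518  1.7591 -0.0898  1.2475 -0.2342] g [-45.6408  -8.5905]
shift [-0.008 -0.061  3.993] turn [-0.008  0.017 -0.005]
```

View pics/s12.png

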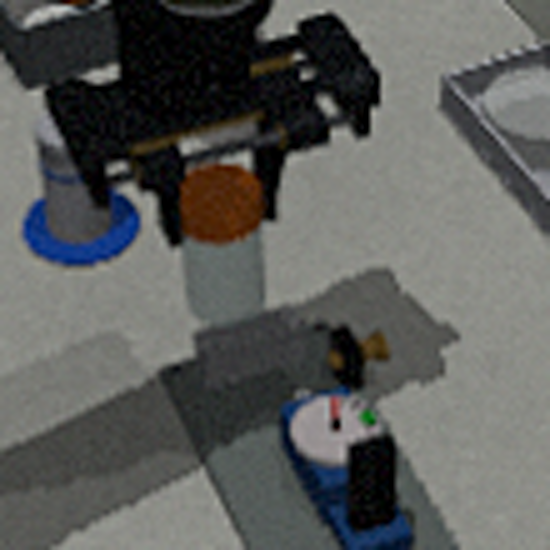

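Request:
carry_out([
  [[255, 0, -0.05, 1.5, 0, 0, 0], [255, 0, -0.05, 3, 0, 0, 0], [255, 0, -0.05, 4, 0, 0, 0], [255, 0, -0.05, 4.3, 0, 0, 0], [255, 0, -0.05, 4.3, 0, 0, 0], [255, 0, -0.05, 4.3, 0, 0, 0]],
])

```text
time: 21.28
ee_pos: [0.5305, 0.0895, 0.0887]
eef_rot: [0.999, -0.033, 0.0, -0.001]
ft_force: [0.0, 0.5, -1.1]
width: 0.0537
```

```bash
python3 - <<'E'
from h import *
st(); go(G2W(-46,-7,77),TH)
s=r.camera("side");crop("side",s,230,145,90,80,7,"s13")
t=r.camera("top"); crop("top",t,220,170,100,70,8,"t13")
E
```

```text
t 21.27 p [0.5305 0.0895 0.0887] F [ 0.0225  0.5101 -1.1218] w 0.053719946816548896 j [-0.7141  0.2803  0.5333  1.874  -0.1666  1.0298 -0.177 ] g [-44.8778  -7.1108]
shift [-0.045 -0.004  0.468] turn [-0.02  -0.006 -0.009]
```

View pics/s13.png

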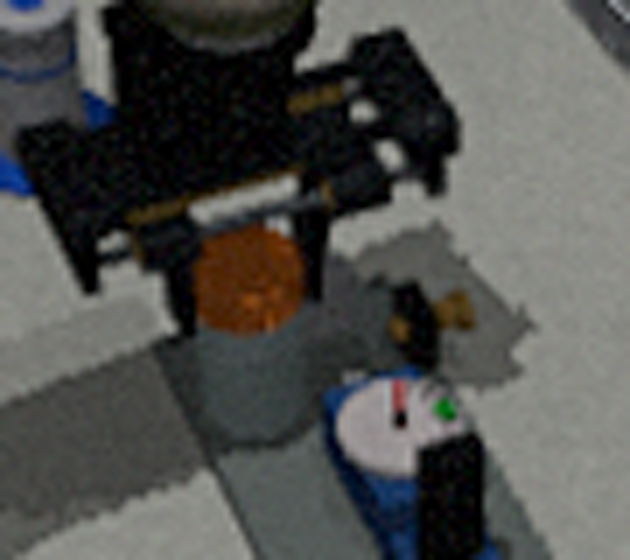

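View pics/t13.png

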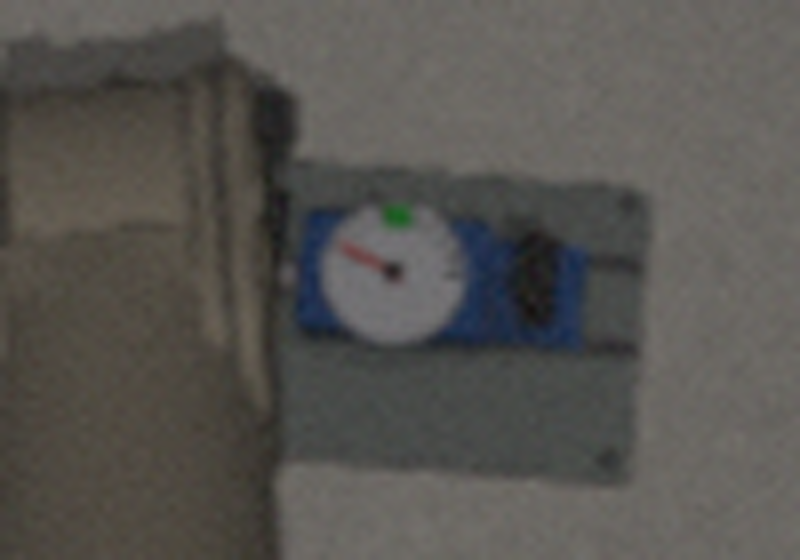

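Request:
carry_out([
  [[255, -0.04, 0, 0.25, 0, 0, 0], [255, -0.04, 0, 0.42, 0, 0, 0], [255, -0.04, 0, 0.48, 0, 0, 0], [255, -0.04, 0, 0.48, 0, 0, 0], [255, -0.04, 0, 0.48, 0, 0, 0]],
])

```text
time: 22.0
ee_pos: [0.5293, 0.0898, 0.0765]
eef_rot: [0.999, -0.032, 0.0, -0.001]
ft_force: [-1.2, 0.0, 0.4]
width: 0.0538
```

```bash
python3 - <<'E'
from h import *
st()
E
```

```text
t 22.0 p [0.5293 0.0898 0.0765] F [-1.2179  0.0166  0.3647] w 0.0537551168523104 j [-0.7103  0.2948  0.529   1.8867 -0.1766  1.0049 -0.1699] g [-46.0698  -6.9127]
```

Request:
carry_out([
  [[255, 0, -0.06, 0.03, 0, 0, 0], [255, 0, -0.12, 0.03, 0, 0, 0], [255, 0, -0.16, 0.03, 0, 0, 0], [255, 0, -0.16, 0.03, 0, 0, 0]],
])

```text
time: 22.5
ee_pos: [0.5302, 0.0938, 0.0763]
eef_rot: [0.999, -0.033, 0.001, -0.001]
ft_force: [0.5, -0.0, 4.3]
width: 0.0533
```

```bash
python3 - <<'E'
from h import *
st()
E
```

```text
t 22.5 p [0.5302 0.0938 0.0763] F [ 0.5186 -0.0492  4.3213] w 0.05333651446553092 j [-0.7148  0.2973  0.5268  1.884  -0.1776  1.0036 -0.1765] g [-45.3962  -2.7784]
```

Request:
carry_out([
  [[255, 0, -0.04, 0, 0, 0, 0], [255, 0, -0.08, 0, 0, 0, 0], [255, 0, -0.08, 0, 0, 0, 0]],
])

```text
time: 22.88
ee_pos: [0.5305, 0.096, 0.0763]
eef_rot: [0.999, -0.032, 0.001, -0.001]
ft_force: [0.1, -1.3, 2.3]
width: 0.0533
```

```bash
python3 - <<'E'
from h import *
st()
E
```

```text
t 22.88 p [0.5305 0.096  0.0763] F [ 0.0679 -1.2656  2.2931] w 0.05329649999772813 j [-0.7172  0.2983  0.5257  1.8825 -0.1778  1.0037 -0.18  ] g [-45.2351  -0.6303]
```

Request:
carry_out([
  [[255, 0, -0.04, 0, 0, 0, 0], [255, 0, -0.06, 0, 0, 0, 0], [255, 0, -0.06, 0, 0, 0, 0]],
])

```text
time: 23.25
ee_pos: [0.5307, 0.0973, 0.0765]
eef_rot: [0.999, -0.032, 0.001, -0.001]
ft_force: [-1.0, -0.9, 5.3]
width: 0.0534
```

```bash
python3 - <<'E'
from h import *
st()
E
```

```text
t 23.25 p [0.5307 0.0973 0.0765] F [-0.9838 -0.8919  5.2589] w 0.05339741825529006 j [-0.719   0.2989  0.5251  1.8814 -0.1776  1.0042 -0.1827] g [-45.1564   0.7027]
```

Request:
carry_out([
  [[255, 0, -0.04, -0.02, 0, 0, 0], [255, 0, -0.08, -0.02, 0, 0, 0], [255, 0, -0.08, -0.02, 0, 0, 0]],
])

```text
time: 23.62
ee_pos: [0.5305, 0.0995, 0.0767]
eef_rot: [0.999, -0.032, 0.001, -0.001]
ft_force: [-0.2, 0.1, -0.7]
width: 0.0532
```

```bash
python3 - <<'E'
from h import *
st()
s=r.camera("side");crop("side",s,230,145,90,80,7,"s14")
E
```

```text
t 23.62 p [0.5305 0.0995 0.0767] F [-0.2309  0.1015 -0.7447] w 0.05319655289951791 j [-0.7218  0.2995  0.5238  1.8801 -0.1774  1.0055 -0.1866] g [-45.5001   2.9274]
```

View pics/s14.png

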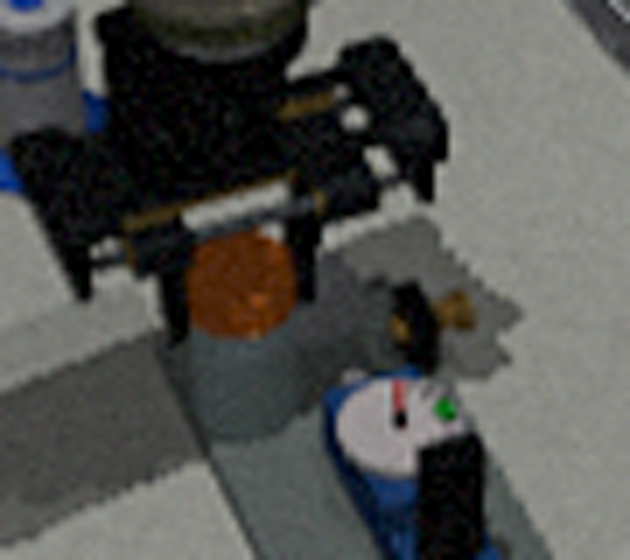

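```bash
python3 - <<'E'
from h import *
c=onz("side",230+242/7-.43,145+269/7-.43,.107); print(c,W2G(c))
# same for master in s0a/s4 for reference: side master start
for q in((254,101),(252,98)):
    m=onz("side",240+q[0]/7-.43,165+q[1]/7-.43,.107); print("master side",W2G(m))
# fence face top edge
E
```

```text
[0.5294 0.0935 0.107 ] [-46.1461  -3.189 ]
master side [-3.5926 -0.4507]
master side [-3.7022  1.8305]
```

Request:
carry_out([
  [[255, 0, -0.04, 0.01, 0, 0, 0], [255, 0, -0.08, 0.01, 0, 0, 0], [255, 0, -0.08, 0.01, 0, 0, 0]],
])

```text
time: 24.05
ee_pos: [0.5307, 0.1014, 0.0765]
eef_rot: [0.999, -0.032, 0.001, -0.001]
ft_force: [1.5, -0.8, -0.0]
width: 0.0535
```

```bash
python3 - <<'E'
from h import *
st()
E
```

```text
t 24.05 p [0.5307 0.1014 0.0765] F [ 1.5053 -0.7972 -0.0407] w 0.053454385266551045 j [-0.7241  0.3008  0.5229  1.8788 -0.1777  1.0053 -0.1899] g [-45.3751   4.8033]
```

Request:
carry_out([
  [[255, 0, -0.04, 0.02, 0, 0, 0], [255, 0, -0.08, 0.02, 0, 0, 0], [255, 0, -0.08, 0.02, 0, 0, 0]],
])

```text
time: 24.42
ee_pos: [0.531, 0.1021, 0.0765]
eef_rot: [0.999, -0.033, 0.001, -0.0]
ft_force: [-2.8, -4.9, 7.1]
width: 0.0532
```

```bash
python3 - <<'E'
from h import *
st()
t=r.camera("side");crop("side",t,230,145,90,80,7,"s15")
E
```

```text
t 24.43 p [0.531  0.1021 0.0765] F [-2.752  -4.8901  7.0506] w 0.053233248013326656 j [-0.7257  0.3019  0.5231  1.8776 -0.1771  1.0058 -0.1931] g [-45.1408   5.471 ]
```

View pics/s15.png

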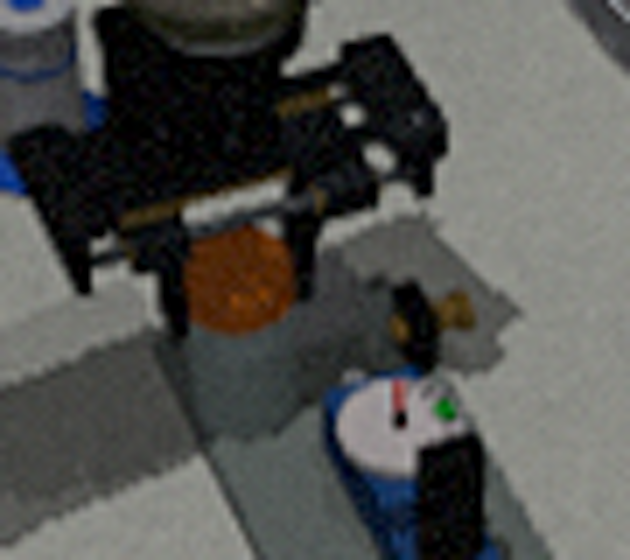

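Request:
carry_out([
  [[255, 0.15, -0.02, -0.02, 0, 0, 0], [255, 0.35, -0.02, -0.02, 0, 0, 0], [255, 0.55, -0.02, -0.02, 0, 0, 0], [255, 0.75, -0.02, -0.02, 0, 0, 0], [255, 0.95, -0.02, -0.02, 0, 0, 0], [255, 1.15, -0.02, -0.02, 0, 0, 0], [255, 1.3, -0.02, -0.02, 0, 0, 0], [255, 1.3, -0.02, -0.02, 0, 0, 0], [255, 1.3, -0.02, -0.02, 0, 0, 0]],
])

```text
time: 25.6
ee_pos: [0.5633, 0.1002, 0.0768]
eef_rot: [0.999, -0.033, 0.001, -0.0]
ft_force: [-1.3, -3.3, -1.7]
width: 0.0536
```

```bash
python3 - <<'E'
from h import *
st()
t=r.camera("side");crop("side",t,230,145,90,80,7,"s16")
t=r.camera("top");crop("top",t,230,180,75,55,8,"t16")
E
```

```text
t 25.6 p [0.5633 0.1002 0.0768] F [-1.2969 -3.3153 -1.66  ] w 0.05356520076341308 j [-0.6873  0.3709  0.5195  1.7949 -0.2116  1.0296 -0.1536] g [-12.7838   5.7233]
```

View pics/s16.png

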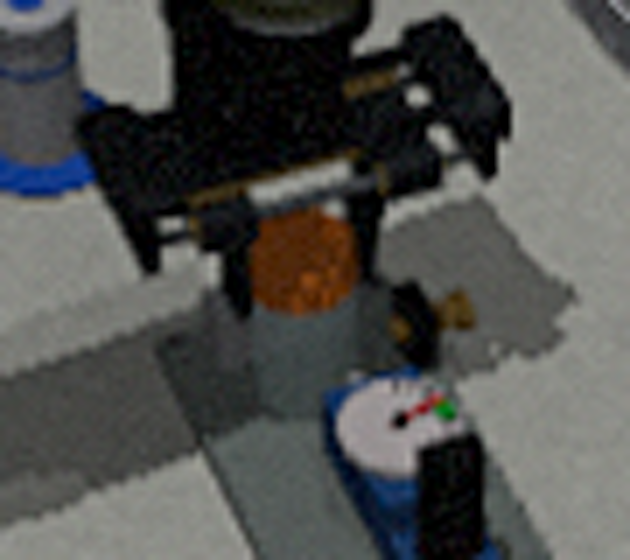

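View pics/t16.png

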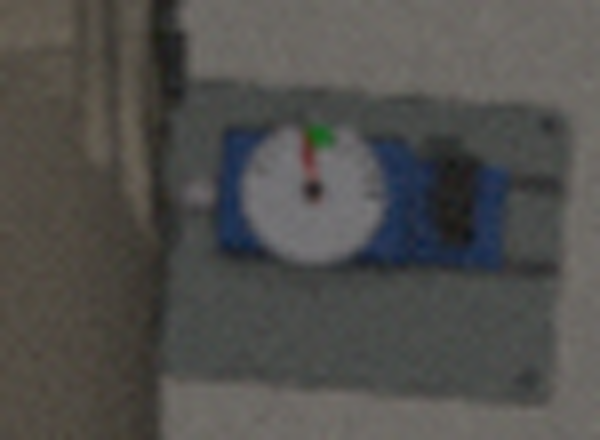

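Request:
carry_out([
  [[255, 0.12, -0.03, 0.03, 0, 0, 0], [255, 0.24, -0.03, 0.03, 0, 0, 0], [255, 0.36, -0.03, 0.03, 0, 0, 0], [255, 0.36, -0.03, 0.03, 0, 0, 0]],
])

```text
time: 26.2
ee_pos: [0.5724, 0.1001, 0.0764]
eef_rot: [0.999, -0.033, 0.001, -0.0]
ft_force: [-4.1, -4.6, 2.9]
width: 0.0537
```

```bash
python3 - <<'E'
from h import *
st()
E
```

```text
t 26.2 p [0.5724 0.1001 0.0764] F [-4.0997 -4.6132  2.9137] w 0.053675406910263686 j [-0.6769  0.3906  0.518   1.7714 -0.2208  1.036  -0.1445] g [-3.7035  6.134 ]
```

Request:
carry_out([
  [[255, 0.04, -0.03, 0, 0, 0, 0], [255, 0.06, -0.03, 0, 0, 0, 0], [255, 0.06, -0.03, 0, 0, 0, 0]],
])

```text
time: 26.58
ee_pos: [0.5735, 0.1002, 0.0765]
eef_rot: [0.999, -0.033, 0.0, 0.0]
ft_force: [-4.9, -5.2, 2.3]
width: 0.0538
```

```bash
python3 - <<'E'
from h import *
st()
t=r.camera("side");crop("side",t,230,145,90,80,7,"s17")
t=r.camera("top");crop("top",t,230,180,75,55,8,"t17")
E
```

```text
t 26.57 p [0.5735 0.1002 0.0765] F [-4.9337 -5.1978  2.3138] w 0.05381005528575908 j [-0.6757  0.3937  0.5178  1.7673 -0.2219  1.0386 -0.1441] g [-2.647   6.3595]
```

View pics/s17.png

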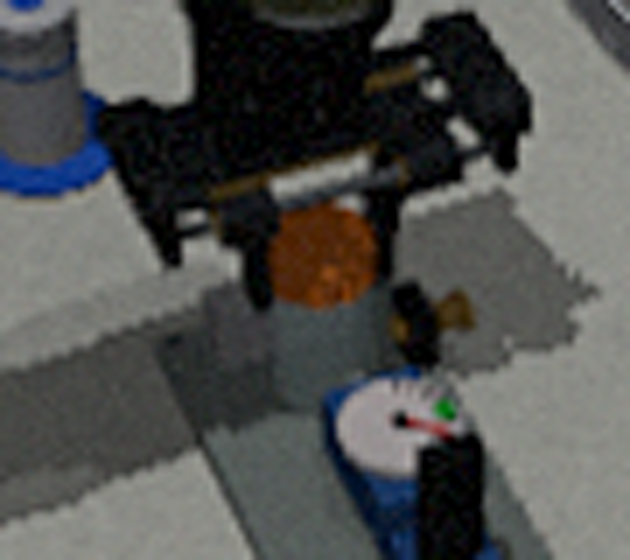

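View pics/t17.png

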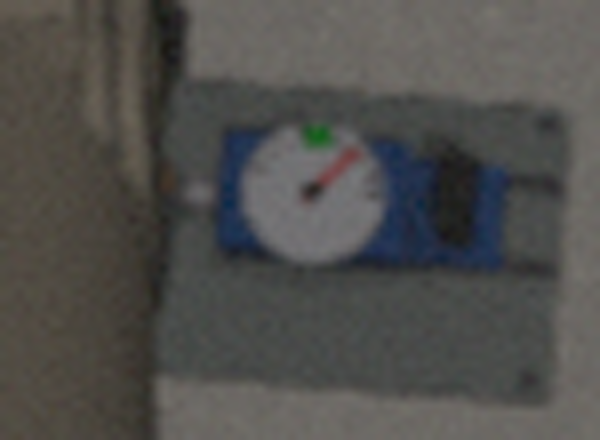

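Request:
carry_out([
  [[255, 0.06, -0.03, 0, 0, 0, 0], [255, 0.1, -0.03, 0, 0, 0, 0], [255, 0.1, -0.03, 0, 0, 0, 0]],
])

```text
time: 27.05
ee_pos: [0.5757, 0.1003, 0.0767]
eef_rot: [0.999, -0.033, -0.0, 0.0]
ft_force: [-4.3, -5.5, 2.4]
width: 0.054
```

```bash
python3 - <<'E'
from h import *
st()
E
```

```text
t 27.05 p [0.5757 0.1003 0.0767] F [-4.2875 -5.5323  2.424 ] w 0.053987289195901615 j [-0.6735  0.3989  0.5175  1.7604 -0.2238  1.0418 -0.1427] g [-0.4588  6.5958]
```

```bash
python3 - <<'E'
from h import *
t=r.camera("side");crop("side",t,250,150,65,60,10,"s18")
E
```

```text
(no output)
```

View pics/s18.png

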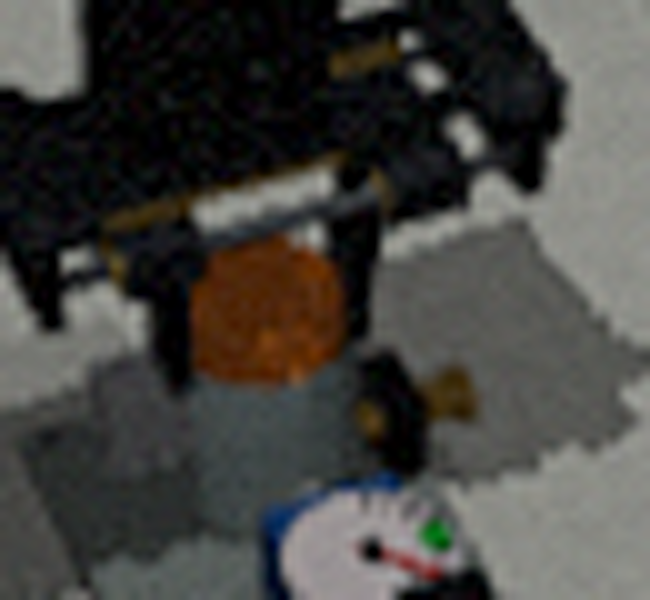

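Request:
carry_out([
  [[255, 0.04, 0, -0.01, 0, 0, 0], [255, 0.06, 0, -0.01, 0, 0, 0], [255, 0.06, 0, -0.01, 0, 0, 0]],
])

```text
time: 27.48
ee_pos: [0.5771, 0.1002, 0.0768]
eef_rot: [0.999, -0.033, -0.0, 0.0]
ft_force: [-3.3, -4.4, -1.7]
width: 0.0534
```

```bash
python3 - <<'E'
from h import *
st()
E
```

```text
t 27.48 p [0.5771 0.1002 0.0768] F [-3.3276 -4.392  -1.7079] w 0.053389369049284756 j [-0.6717  0.4017  0.5172  1.7565 -0.225   1.0434 -0.1413] g [0.9518 6.5599]
```

Request:
carry_out([
  [[255, 0.04, 0, 0.02, 0, 0, 0], [255, 0.08, 0, 0.02, 0, 0, 0], [255, 0.08, 0, 0.02, 0, 0, 0]],
])

```text
time: 27.85
ee_pos: [0.5793, 0.0998, 0.0766]
eef_rot: [0.999, -0.034, -0.0, 0.0]
ft_force: [-3.8, -4.7, 0.3]
width: 0.0532
```

```bash
python3 - <<'E'
from h import *
st()
E
```

```text
t 27.85 p [0.5793 0.0998 0.0766] F [-3.7536 -4.6874  0.2835] w 0.05322870187157097 j [-0.6689  0.4064  0.517   1.7512 -0.227   1.0443 -0.139 ] g [3.2073 6.3274]
```

Request:
carry_out([
  [[255, 0.04, 0, 0, 0, 0, 0], [255, 0.07, 0, 0, 0, 0, 0], [255, 0.07, 0, 0, 0, 0, 0]],
])

```text
time: 28.22
ee_pos: [0.5813, 0.0997, 0.0767]
eef_rot: [0.999, -0.033, 0.0, 0.0]
ft_force: [-2.4, -2.4, 0.7]
width: 0.0537
```

```bash
python3 - <<'E'
from h import *
st()
t=r.camera("side");crop("side",t,250,150,65,60,10,"s19")
t=r.camera("top");crop("top",t,230,180,75,55,8,"t19")
E
```

```text
t 28.23 p [0.5813 0.0997 0.0767] F [-2.4158 -2.4291  0.6502] w 0.05368010679438969 j [-0.6667  0.4101  0.5166  1.7463 -0.2286  1.0455 -0.1371] g [5.1909 6.3502]
```

View pics/s19.png

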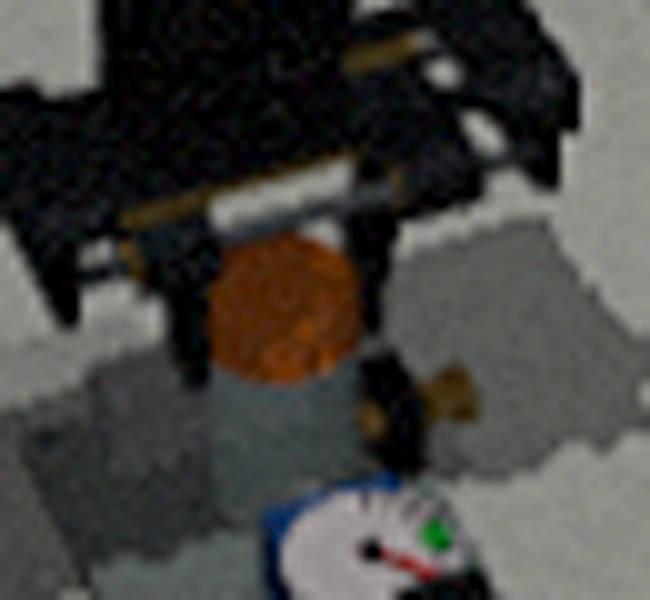

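View pics/t19.png

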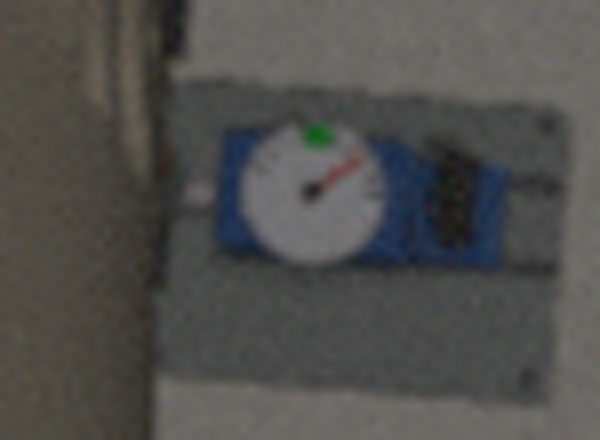

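Request:
carry_out([
  [[255, 0.04, 0, 0.02, 0, 0, 0], [255, 0.06, 0, 0.02, 0, 0, 0], [255, 0.06, 0, 0.02, 0, 0, 0]],
])

```text
time: 28.7
ee_pos: [0.5827, 0.0993, 0.0764]
eef_rot: [0.999, -0.034, -0.0, 0.0]
ft_force: [-5.4, -4.1, 5.2]
width: 0.0536
```

```bash
python3 - <<'E'
from h import *
st()
E
```

```text
t 28.7 p [0.5827 0.0993 0.0764] F [-5.3508 -4.1367  5.1906] w 0.05356673534694953 j [-0.6646  0.4134  0.5165  1.7426 -0.2302  1.0466 -0.1354] g [6.6029 6.0851]
```

Request:
carry_out([
  [[255, 0.06, 0, -0.02, 0, 0, 0], [255, 0.1, 0, -0.02, 0, 0, 0], [255, 0.1, 0, -0.02, 0, 0, 0]],
])

```text
time: 29.08
ee_pos: [0.5834, 0.0993, 0.0766]
eef_rot: [0.999, -0.033, -0.002, 0.0]
ft_force: [-9.3, -2.1, 4.9]
width: 0.0536
```

```bash
python3 - <<'E'
from h import *
st()
t=r.camera("side");crop("side",t,250,150,65,60,10,"s20")
E
```

```text
t 29.07 p [0.5834 0.0993 0.0766] F [-9.3424 -2.0834  4.9329] w 0.05360334092277663 j [-0.6619  0.4177  0.5158  1.7366 -0.2324  1.0527 -0.1332] g [7.3575 6.1185]
```

View pics/s20.png

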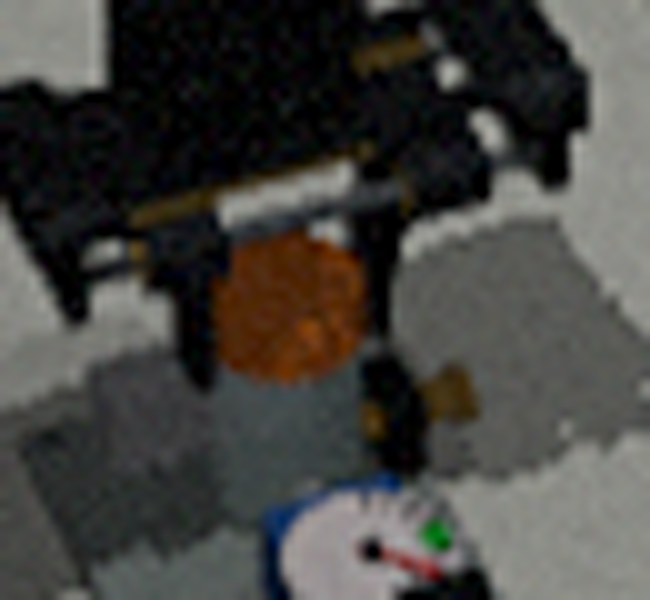

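Request:
carry_out([
  [[255, 0.11, 0, 0, 0, 0, 0], [255, 0.11, 0, 0, 0, 0, 0], [255, 0.11, 0, 0, 0, 0, 0]],
])

```text
time: 29.5
ee_pos: [0.5841, 0.0994, 0.0765]
eef_rot: [0.999, -0.033, -0.005, 0.0]
ft_force: [-14.2, -3.8, 9.9]
width: 0.0531
```

```bash
python3 - <<'E'
from h import *
st()
E
```

```text
t 29.5 p [0.5841 0.0994 0.0765] F [-14.2251  -3.7852   9.9483] w 0.05308743099971378 j [-0.6588  0.4225  0.515   1.7305 -0.2352  1.0592 -0.1306] g [7.9693 6.1793]
```

Request:
carry_out([
  [[255, 0.02, 0, -0.01, 0, 0, 0], [255, 0, 0, -0.02, 0, 0, 0], [255, 0, 0, -0.02, 0, 0, 0]],
])

```text
time: 29.88
ee_pos: [0.5836, 0.0995, 0.0767]
eef_rot: [0.999, -0.033, -0.005, 0.0]
ft_force: [-5.1, -2.8, -0.6]
width: 0.0535
```

```bash
python3 - <<'E'
from h import *
st()
t=r.camera("top");crop("top",t,230,180,75,55,8,"t21")
E
```

```text
t 29.88 p [0.5836 0.0995 0.0767] F [-5.1001 -2.8123 -0.5955] w 0.053483779497982734 j [-0.659   0.4221  0.5149  1.7305 -0.235   1.0604 -0.1309] g [7.5607 6.272 ]
```

View pics/t21.png

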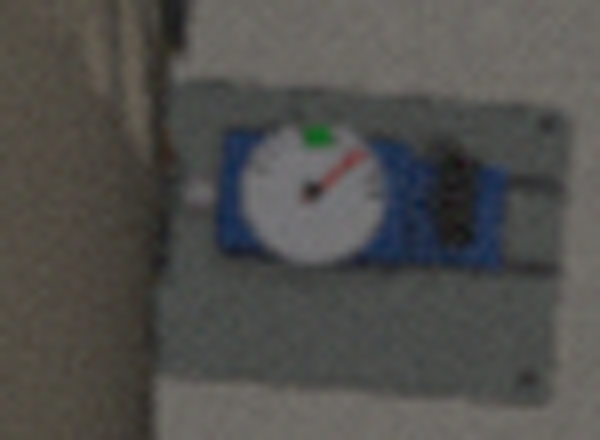

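Request:
carry_out([
  [[0, 0, 0, -0.02, 0, 0, 0], [0, 0, 0, -0.02, 0, 0, 0], [0, 0, 0, -0.02, 0, 0, 0], [0, 0, 0, -0.02, 0, 0, 0], [0, 0, 0, -1, 0, 0, 0], [0, 0, 0, -3, 0, 0, 0], [0, 0, 0, -5, 0, 0, 0], [0, 0, 0, -6, 0, 0, 0], [0, -2, 7, -6, 0, 0, 0], [0, -2, 7, -6, 0, 0, 0], [0, -2, 7, -6, 0, 0, 0], [0, -2, 7, -6, 0, 0, 0]],
])

```text
time: 31.42
ee_pos: [0.5223, -0.0767, 0.2281]
eef_rot: [0.999, -0.037, -0.004, 0.0]
ft_force: [1.0, 0.4, 0.0]
width: 0.087
```

```bash
python3 - <<'E'
from h import *
st()
t=r.camera("top");crop("top",t,150,160,160,100,5,"t22")
s=r.camera("side");crop("side",s,200,110,120,120,5,"s22")
E
```

```text
t 31.43 p [ 0.5223 -0.0767  0.2281] F [0.9505 0.3983 0.013 ] w 0.08699359198966075 j [-0.5463  0.1234  0.6634  1.7325 -0.077   1.321   0.0585] g [ -42.3106 -173.5028]
```

View pics/t22.png

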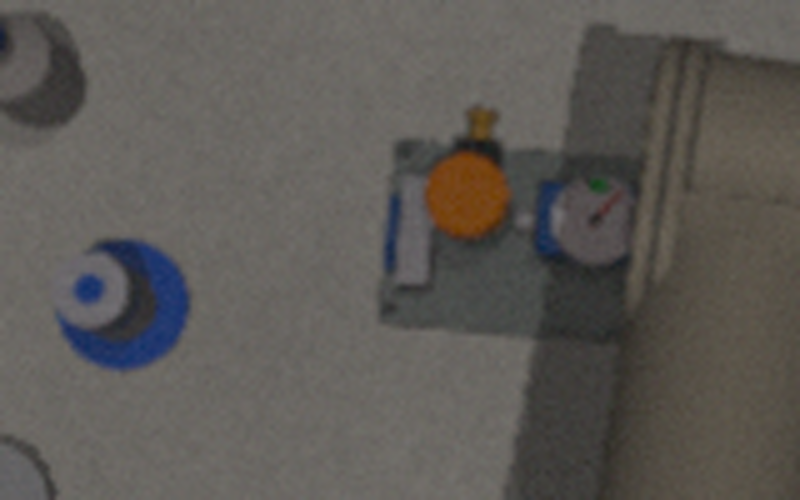

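View pics/s22.png

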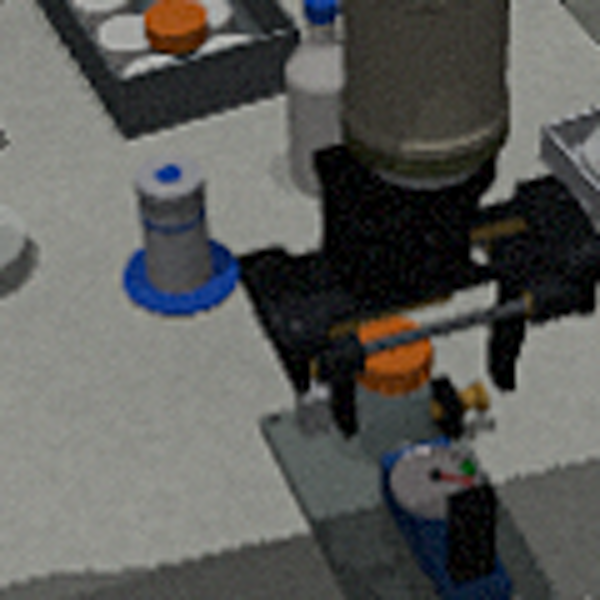

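```bash
python3 - <<'E'
from h import *
t=r.camera("top");h=cv2.cvtColor(t,cv2.COLOR_BGR2HSV);m=cv2.inRange(h,(5,150,60),(18,255,255))
m[:, :200]=0; m[:,320:]=0
k,l,s,c=cv2.connectedComponentsWithStats(m)
for i in range(1,k):
    if s[i,4]>60:
        print(s[i],c[i]); x,y,w,hh=s[i,:4]
        p=onz("top",x+w/2-.5,y+hh/2-.5,.107); print(p,W2G(p))
st()
crop("top",t,236,182,30,35,16,"t23")
E
```

```text
[235 190  17  17 216] [243.0509 198.3796]
[0.582  0.0927 0.107 ] [ 6.338  -0.6123]
t 31.57 p [ 0.524  -0.0706  0.2274] F [ 0.7439  0.5802 -0.2576] w 0.08697554070030965 j [-0.5506  0.1267  0.657   1.7305 -0.0789  1.3209  0.0571] g [ -41.0561 -167.3285]
```

View pics/t23.png

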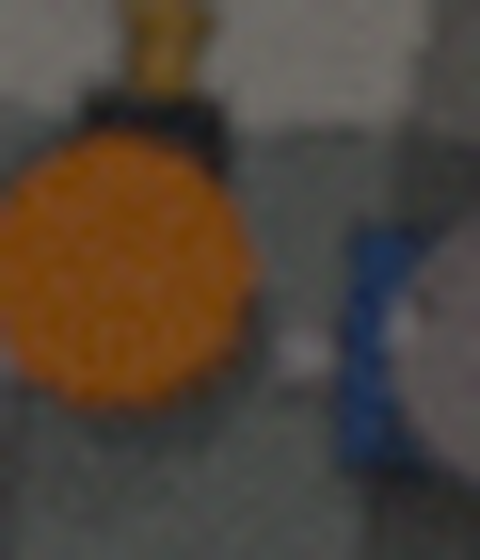

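```bash
python3 - <<'E'
from h import *
print(r.close_job()); st()
E
```

```text
the job is handed in; nothing more can be done
None
the job is handed in; nothing more can be done
```

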